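# Assemble a filter holder on its receiver

## Task

Put the clean filter holder together on its receiver, ready for the autoclave: first the support screen in the receiver's seat, then the large black ring round it, then the large funnel with its foot in the ring, and last the cover on the funnel, every part level and fully home. Set the parts down rather than letting them fall, and leave the small spare ring and small funnel, the bottle and the stack of dishes where they stand.

Things in the scene. Friction and masses are not known exactly. Their poses are not given: they have to be found in the camera images.
- receiver: Stainless pot fixed to the bench: 96 mm wide, 40 mm high, then a cone up to a round head 68 mm wide, its flat top (rim) 72 mm above the bench. In the head: a round seat 48 mm wide, 6 mm deep (floor at 66 mm, black drain dot). Hose stub to 62 mm from the axis, 28 mm up. Origin: centre of the underside; z up. Finished stack 211 mm high
- support: Support screen: stainless disc, many small dark holes in its top, 44 mm wide, 18 mm high, edges chamfered 3 mm below, 2 mm above; about 90 g. Lies holes up. Origin: centre of the underside; z up. Seated: underside 66 mm above the receiver's origin, 2 mm play all round, upper 12 mm stand above the rim
- seal_ring: Large black plastic ring, 58 mm outside, 48 mm bore, 20 mm high; about 60 g. Lies flat; both ends alike. Origin: centre of the bore in the plane of the underside; z up. Goes over the support screen (2 mm play all round) and rests on the receiver's rim, underside 72 mm above the receiver's origin
- funnel: Large stainless funnel, standing, open on top: foot 44 mm wide, 22 mm high (lower edge chamfered 3 mm), cone, then cylinder 58 mm wide from 34 mm up to the rim at 100 mm, with three thin dark lines; wall 2.5 mm; about 160 g. Origin: centre of the underside; z up. Foot goes 8 mm into the large ring (2 mm play), onto the screen: underside 84 mm above the receiver's origin
- cover: Stainless cover: plug 49 mm wide, 8 mm high (lower edge chamfered 3 mm), flange 62 mm wide, 4 mm thick, round black knob 18 mm wide from 12 to 35 mm above the underside; about 70 g. Lies on its plug. Origin: centre of the plug's underside; z up. Plug goes into the funnel's mouth (2 mm play), flange on its rim: underside 92 mm above the funnel's origin
- small_ring: Not to be used: a spare black plastic ring of a smaller holder, 38 mm outside, 27 mm bore, 13 mm high, lying flat. Origin: centre of the underside
- small_funnel: Not to be used: steel funnel of a smaller holder, 36 mm wide, 62 mm high, foot 25 mm wide, one thin dark line round it, standing. Origin: centre of the underside
- bottle: Bystander: standing glass reagent bottle with a paper label and blue cap, 56 mm wide, 115 mm high. Origin: centre of the underside
- dishes: Bystander: stack of three pale, whitish lidded culture dishes, 60 mm wide, 49 mm high together. Origin: centre of the underside
Things that resemble listed ones, but are neither listed nor needed, are in the scene too. What is shaped like the seal_ring but orange or red is not meant.

How it is judged (in metres and radians):
On the way, in this order (a step that is already met when the one before it is completed fails the run):
1. support screen seated in the receiver's recess (horizontal distance between support and receiver below 0.004 m and z of support in the frame of receiver between 0.0635 and 0.0685 m and angle between support's own z axis and vertical below 0.06 rad), for 0.2 s.
2. large ring down on the receiver's rim, round the support screen (horizontal distance between seal_ring and receiver below 0.006 m and z of seal_ring in the frame of receiver between 0.0695 and 0.0745 m and angle between seal_ring's own z axis and vertical below 0.06 rad), for 0.2 s.
3. funnel's foot home in the large ring, standing on the support screen (horizontal distance between funnel and seal_ring below 0.005 m and z of funnel in the frame of seal_ring between 0.0095 and 0.0145 m and angle between funnel's own z axis and vertical below 0.06 rad), for 0.2 s.
4. cover plugged into the funnel's mouth (horizontal distance between cover and funnel below 0.005 m and z of cover in the frame of funnel between 0.0895 and 0.0945 m and angle between cover's own z axis and vertical below 0.06 rad), for 0.2 s.
At the end, for the whole second after the job is handed in: Screen in the seat (4 mm off axis at most), large ring on the rim (6 mm off the receiver axis), funnel in the ring (5 mm), cover on the funnel (5 mm), each within 2.5 mm of its seated height and 0.06 rad of level, all at rest (all of step 1 and all of step 2 and all of step 3 and all of step 4 and linear speed of each of support, seal_ring, funnel, cover below 0.02 m/s); the robot touches nothing.
It fails at once if the small ring is moved more than 25 mm or tipped over (distance of small_ring from where it was at the start of the episode above 0.025 m or angle between small_ring's own z axis and vertical above 0.5 rad).
It fails at once if the small funnel is moved more than 25 mm or tipped over (distance of small_funnel from where it was at the start of the episode above 0.025 m or angle between small_funnel's own z axis and vertical above 0.5 rad).
It fails at once if the bottle is moved more than 25 mm or tipped over (distance of bottle from where it was at the start of the episode above 0.025 m or angle between bottle's own z axis and vertical above 0.5 rad).
It fails at once if the stack of dishes is moved more than 25 mm or tipped over (distance of dishes from where it was at the start of the episode above 0.025 m or angle between dishes's own z axis and vertical above 0.5 rad).
It fails at once if a part of the holder is let fall (moves at over 0.7 m/s out of the fingers) ((linear speed of support above 0.7 m/s and contact force between the fingers and support below 0.05 N) or (linear speed of seal_ring above 0.7 m/s and contact force between the fingers and seal_ring below 0.05 N) or (linear speed of funnel above 0.7 m/s and contact force between the fingers and funnel below 0.05 N) or (linear speed of cover above 0.7 m/s and contact force between the fingers and cover below 0.05 N)).
It also fails if it takes over 120 s, if anything falls off the work surface, if the arm or the gripper's body presses on something with over 40 N, if the wrist force passes 120 N, or if a joint passes its speed limit or range.

## Robot

A 6-joint arm with a two-finger parallel gripper is mounted at the origin on the work surface. World frame = base frame: x ahead of the robot, y to its left, z up, the work surface at z = 0. Lengths are in mm, angles in degrees, forces in N, time in s.
With the tool pointing down it reaches from about 350 to 850 mm from the base axis. Payload 8.1 kg.
Tool frame: the origin (TCP) lies midway between the tips of the shut fingers; the grasp point (between the pads) lies hold_point_z behind it (hold_point_z is the distance from the TCP to the grasp point, in mm); z points along the fingers, x is the direction in which the jaws open and shut, and the axes are right-handed (so a half turn about z gives the same grasp; the last joint's range is limited). The gripper opens to 85 mm and grips with 20 to 120 N. Pads are 22 mm wide; open, the fingers measure 114 mm over their backs; the gripper's body (76 mm by 85 mm) begins 54 mm behind the grasp point. The pads swing forward as they close: fully open they stand 13 mm farther back than shut.
Start: joints at [-70.382, 7.471, 85.268, -0, 87.261, -4.893], TCP at [248.942, -545.924, 231.292] pointing down, gripper open.
Joint ranges: [-169.43, 169.43], [-51.17, 129.36], [1.28, 143.12], [-76.62, 256.62], [0, 156.53], [-152.29, 152.29]. Speed limits (degrees/s): [136.94, 136.94, 159.86, 180, 180, 180].

## Interface

Orientations are given as [roll, pitch, yaw] about the fixed x, y, z axes, in that order (R = Rz(yaw) Ry(pitch) Rx(roll)).
In Python, from bench import * gives the robot as it stands.
- The arm moves only by the shell command python3 -m pendant 'ROWS' [OPENING] [FORCE]. ROWS is JSON, a list that holds one entry, the list of rows, each a list of 4 numbers: the shift along the tool's x, y, z normalised to -1 to 1, where 1 is 0.02 m, then the turn about the tool's z normalised to -1 to 1, where 1 is 0.08 rad. A call has exactly 10 rows; each row shifts and turns the pose as measured when the row begins, along the tool's axes as they then stand; what a row does not reach is not made up. A row lasts 1/12 s, in which the tool goes at most 41.7 mm and 7.16 degrees, less where a joint would pass 70% of its speed; a pose out of reach is approached as far as the arm can. A call with a number of a shift or a turn outside -1 to 1 is refused whole. A call with a gripper value outside its range is refused whole. OPENING is the gripper's target within -1 to 1 (fully open at 1, half-way at 0, shut at -1), set as the call begins (- or left out, the last holds). The fingers move at their own pace and stop on an object; FORCE is the grip in N (left out, the last holds). Time passes only in rows, so rows that do not move let the fingers close, or fill a call up. It gives the time, the measured TCP pose, the force and the opening at its end, in the units of the state.
- sense(): the state, without advancing time (a new reading comes with each control period).
- snapshot(name): name is "scene" or "top"; returns the picture (400x640x3 uint8, red, green, blue); there is no depth.
- calibration(name): a dict with "mtx" (3x3 intrinsics, pixels), "world_to_cam" (4x4, takes a point from world to camera coordinates). Camera axes: x right, y down, z forward; pixel columns grow to the right and rows downward; lengths in mm; the calibration is good to about 2 mm. A picture is of the moment at which its call begins. calibration takes no time and is no camera call.
- hand_in(): hands the job in, once; it reports no verdict.
The state is a dict: "time": time; "joint_pos": joint angles; "qd": joint speeds; "joint_efforts": joint torques, N m; "tool_pos": TCP position; "tcp_rot": TCP orientation; "ft_force": force on the tool from outside, world axes, zero at the start; "wrist_torque": the same for the moment, N m; "finger_gap": finger opening in mm.
Only numpy, scipy, OpenCV 4.12 (cv2) and the standard library are available. Lean on these libraries where they do the work, as an engineer would, in place of code of your own. Each camera call takes 0.05 s, during which the arm holds its last target.

## Working session

There is one attempt and no reset: what is moved stays moved. The work goes in short steps, Python scripts to look and compute and a shell command to move; the robot and the scene stay as the last step left them, time stands still between calls to the robot, and variables do not carry over. Pictures are saved under pics/ and viewed, and the job is handed in when it is done.

```bash
ls; mkdir -p pics; python3 - <<'E'
from bench import *
import cv2,numpy as np
s=sense();print(s)
for n in("scene","top"):
    im=snapshot(n);cv2.imwrite(f"pics/{n}0.png",im[:,:,::-1]);c=calibration(n);print(n,np.round(c["mtx"],2).tolist(),np.round(c["world_to_cam"],4).tolist())
E
```

```text
pics
{'time': 0.0, 'joint_pos': array([-7.03807392e+01,  7.51517858e+00,  8.53313656e+01,  5.97116643e-04,
        8.72622460e+01, -4.89058492e+00]), 'qd': array([-0.05325139, -0.02135967, -0.03926607,  0.03509864,  0.03972657,
       -0.0732082 ]), 'joint_efforts': array([-4.28519168e-03, -5.69410729e+01, -5.00549805e+01, -4.15692548e-04,
        1.49522029e-02,  2.70142164e-05]), 'tool_pos': array([ 248.76521127, -545.37397514,  230.22371586]), 'tcp_rot': array([-1.79990131e+02,  1.08343266e-01, -6.54901740e+01]), 'ft_force': array([-0.60208679,  0.36341151, -0.67122485]), 'wrist_torque': array([-0.00059948,  0.00261812, -0.04348578]), 'finger_gap': 85.77297564942081}
scene [[366.77, 0.0, 317.37], [0.0, 366.77, 202.08], [0.0, 0.0, 1.0]] [[0.7743, 0.6324, -0.0223, -408.1108], [0.316, -0.4169, -0.8522, -144.923], [-0.5482, 0.6529, -0.5227, 1220.7524], [0.0, 0.0, 0.0, 1.0]]
top [[379.92, 0.0, 317.16], [0.0, 379.92, 210.87], [0.0, 0.0, 1.0]] [[-0.0013, -0.9997, -0.0248, 15.2053], [-0.984, 0.0057, -0.1781, 559.8143], [0.1782, 0.0241, -0.9837, 1106.9075], [0.0, 0.0, 0.0, 1.0]]
```

View pics/scene0.png

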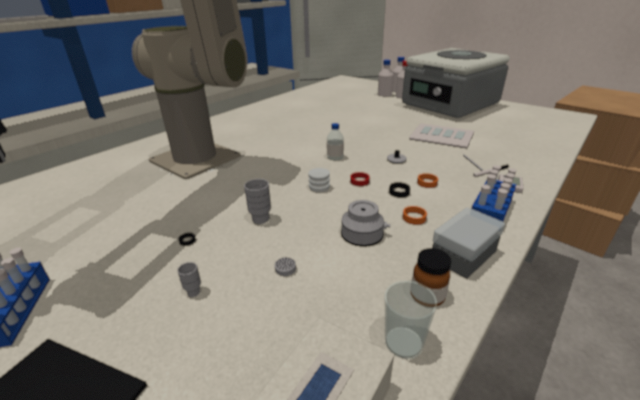

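View pics/top0.png

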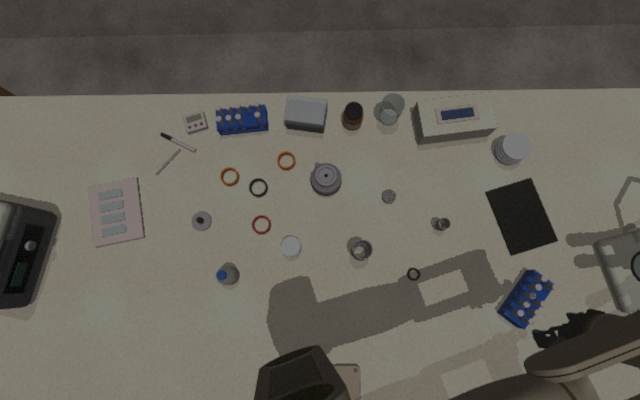

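```bash
cat > h.py <<'E'
import numpy as np,cv2
def crop(src,dst,cx,cy,w,h,k):
    im=cv2.imread(src);x0=int(cx-w//2);y0=int(cy-h//2)
    c=im[y0:y0+h,x0:x0+w];c=cv2.resize(c,None,fx=k,fy=k,interpolation=cv2.INTER_CUBIC)
    for i in range(0,w,10): cv2.putText(c,str(x0+i),(i*k,8),0,.3,(0,0,255),1);cv2.line(c,(i*k,10),(i*k,14),(0,0,255),1)
    for i in range(0,h,10): cv2.putText(c,str(y0+i),(0,i*k+4),0,.3,(0,0,255),1)
    return c
def tile(items,dst):
    ims=[crop(*a) for a in items]
    cv2.imwrite(dst,np.vstack([np.hstack(ims[i:i+3]) for i in range(0,len(ims),3)]))
E
python3 - <<'E'
from h import *
t="pics/top0.png";s="pics/scene0.png"
tile([(t,'',x,y,44,44,6) for x,y in[(326,178),(389,196),(258,187),(361,250),(201,220),(440,224)]],"pics/tt.png")
tile([(s,'',x,y,54,54,5) for x,y in[(363,222),(286,266),(400,190),(258,202),(397,158),(190,278)]],"pics/ss.png")
E
```

```text
(no output)
```

View pics/tt.png

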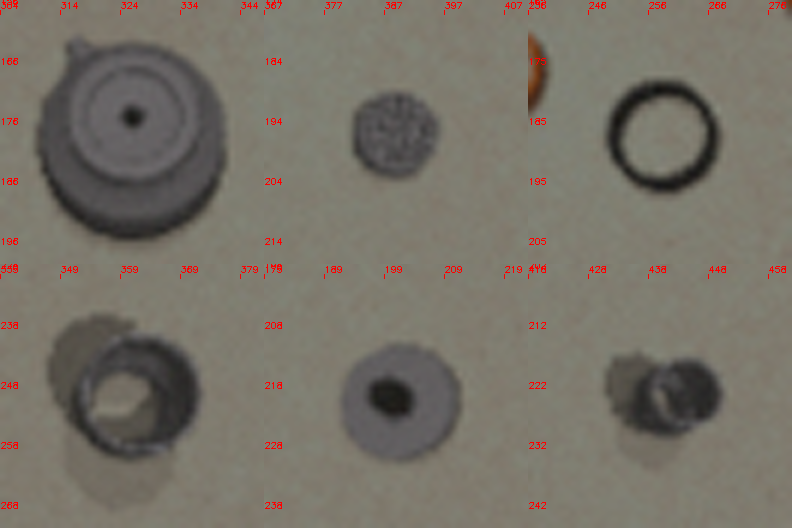

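View pics/ss.png

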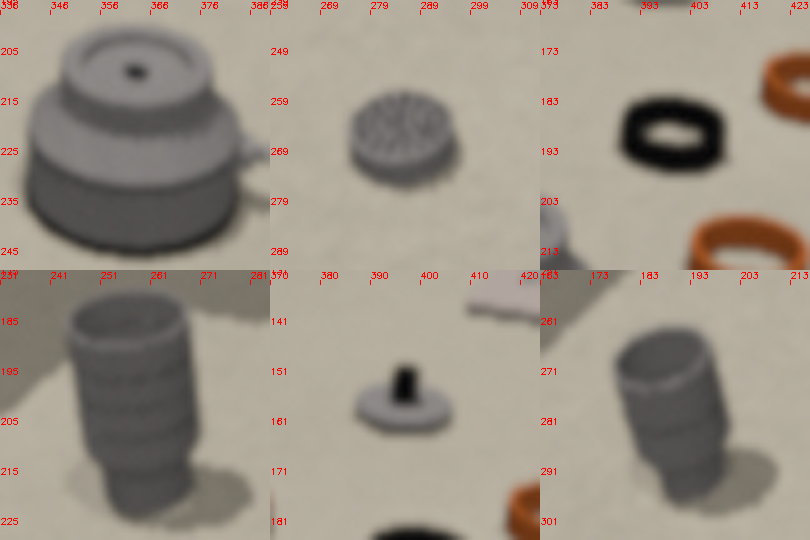

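```bash
cat > fit.py <<'E'
import numpy as np,cv2
from scipy.ndimage import map_coordinates,gaussian_filter
from scipy.optimize import minimize
from bench import calibration
CAL={n:calibration(n) for n in("top","scene")}
def proj(n,P):
    c=CAL[n];P=np.atleast_2d(P);q=P@c["world_to_cam"][:3,:3].T+c["world_to_cam"][:3,3]
    p=q@c["mtx"].T;return p[:,:2]/p[:,2:]
A=np.linspace(0,2*np.pi,180,endpoint=False)
def circ(n,x,y,z,d): return proj(n,np.c_[x+d/2*np.cos(A),y+d/2*np.sin(A),np.full(180,z)])
# profiles (d,z)
M={'receiver':[[(96,0),(96,40),(68,72)]],'support':[[(38,0),(44,3),(44,16),(40,18)]],'seal_ring':[[(58,0),(58,20)]],
'funnel':[[(38,0),(44,3),(44,22),(58,34),(58,100)]],'cover':[[(49,5),(62,8),(62,12)]],
'dishes':[[(60,0),(60,49)]],'small_ring':[[(38,0),(38,13)]],'small_funnel':[[(25,0),(36,30),(36,62)]],'bottle':[[(56,0),(56,70)]]}
EX={'receiver':[(68,72)],'seal_ring':[],'cover':[(62,12)]}
def hull(pts,m=120):
    h=cv2.convexHull(pts.astype(np.float32))[:,0].astype(float);h=np.vstack([h,h[:1]])
    s=np.r_[0,np.cumsum(np.linalg.norm(np.diff(h,axis=0),axis=1))]
    u=np.linspace(0,s[-1],m,endpoint=False)
    return np.c_[np.interp(u,s,h[:,0]),np.interp(u,s,h[:,1])]
def contours(n,o,x,y,z0=0):
    out=[]
    for prof in M[o]: out.append(hull(np.vstack([circ(n,x,y,z0+z,d) for d,z in prof])))
    for d,z in EX.get(o,[]): out.append(hull(circ(n,x,y,z0+z,d)))
    return out
def prep(im):
    g=gaussian_filter(im.astype(float),(.7,.7,0));
    gy=np.gradient(g,axis=0);gx=np.gradient(g,axis=1);return np.sqrt((gx**2+gy**2).sum(2))
def score(G,cs):
    return sum(np.minimum(map_coordinates(G,[c[:,1],c[:,0]],order=1),25).mean() for c in cs)
def fit(ims,o,x,y,z0=0,R=14):
    best=None
    for st,r in((2,R),(.5,2)):
        g=np.arange(-r,r+.01,st)
        S=[(sum(score(G,contours(n,o,x+a,y+b,z0)) for n,G in ims.items()),x+a,y+b) for a in g for b in g]
        best=max(S);x,y=best[1:]
    return best
def ray(n,u,v,z):
    c=CAL[n];R=c["world_to_cam"][:3,:3];t=c["world_to_cam"][:3,3];o=-R.T@t
    d=R.T@np.linalg.solve(c["mtx"],[u,v,1]);return o+d*(z-o[2])/d[2]
E
cat > m0.py <<'E'
from fit import *
I={n:prep(cv2.imread(f"pics/{n}0.png")) for n in("top","scene")}
init={'receiver':(326,175,72),'support':(389,196,18),'seal_ring':(258,187,10),'funnel':(360,248,100),'cover':(201,221,12),'dishes':(291,246,49),'small_ring':(413,273,6),'small_funnel':(443,224,62),'bottle':(221,275,115)}
for o,(u,v,z) in init.items():
    p=ray("top",u,v,z)
    print(o,np.round(p[:2]),*[np.round(fit(i,o,p[0],p[1]),1) for i in(I,{"top":I["top"]},{"scene":I["scene"]})])
print(ray("top",326,175.3,66),ray("scene",363,209.4,66))
E
python3 m0.py
```

```text
receiver [667. -14.] [ 83.7 669.6 -13.8] [ 39.2 669.1 -13.3] [ 47.  671.1 -15.8]
support [ 612. -212.] [  49.9  613.9 -210.2] [  24.9  612.9 -210.2] [  25.   617.9 -212.7]
seal_ring [646. 204.] [ 50.  648.5 204.7] [ 25.  648.5 204.7] [ 25.  651.  202.2]
funnel [ 442. -110.] [  41.4  440.4 -115.7] [  20.9  437.9 -115.2] [  21.7  443.9 -118.7]
cover [536. 381.] [ 75.5 537.9 379.7] [ 36.9 537.4 379.7] [ 45.8 546.4 369.7]
dishes [453.  92.] [ 26.2 457.8  92.5] [ 10.7 452.8  92. ] [ 16.8 458.3  92. ]
small_ring [ 373. -278.] [  50.   370.8 -277.8] [  25.   370.8 -277.8] [  25.   377.3 -279.8]
small_funnel [ 516. -361.] [  48.4  519.5 -364.6] [  23.8  520.  -364.6] [  24.6  519.5 -364.6]
bottle [367. 282.] [ 40.5 368.9 282.3] [ 21.6 368.9 281.8] [ 19.3 371.9 281.8]
[667.31245443 -14.30596466  66.        ] [670.08370583 -13.43697989  66.        ]
```

```bash
sed -i 's/order=1),25)/order=1),70)/' fit.py; python3 m0.py; cat >> m0.py <<'E'
E
python3 - <<'E'
from fit import *
B={'receiver':(669,-14),'support':(614,-211),'seal_ring':(648.5,204.5),'funnel':(440,-115.7),'cover':(538,379.7)}
k=6
for n in("top","scene"):
    im=cv2.imread(f"pics/{n}0.png");T=[]
    for o,(x,y) in B.items():
        cs=contours(n,o,x,y);c=cs[0].mean(0).astype(int);x0,y0=c-24
        t=cv2.resize(im[y0:y0+48,x0:x0+48],None,fx=5,fy=5,interpolation=2)
        for q in cs: cv2.polylines(t,[((q-[x0,y0]+.5)*5).astype(int)],True,(0,0,255) if n=="top" else (255,0,0),1)
        T.append(t)
    T.append(T[0]*0);cv2.imwrite(f"pics/ov_{n}.png",np.vstack([np.hstack(T[:3]),np.hstack(T[3:])]))
E
```

```text
receiver [667. -14.] [100.1 669.1 -13.3] [ 43.6 667.1 -12.8] [ 60.5 670.6 -14.3]
support [ 612. -212.] [  62.4  614.9 -210.7] [  28.8  613.4 -210.2] [  36.8  616.4 -211.7]
seal_ring [646. 204.] [111.1 645.5 203.7] [ 51.9 644.5 203.2] [ 61.7 646.5 204.7]
funnel [ 442. -110.] [  58.1  439.4 -114.7] [  28.4  439.4 -114.2] [  30.8  443.4 -118.2]
cover [536. 381.] [ 86.3 537.9 379.7] [ 37.  537.4 379.7] [ 62.8 546.9 368.2]
dishes [453.  92.] [ 28.1 458.3  95.5] [ 10.7 452.8  92. ] [ 18.7 456.3  95.5]
small_ring [ 373. -278.] [  87.   371.3 -277.8] [  37.6  371.3 -277.8] [  49.6  371.8 -277.8]
small_funnel [ 516. -361.] [  68.2  519.5 -363.6] [  34.   519.  -362.6] [  38.   523.5 -365.6]
bottle [367. 282.] [ 49.3 368.9 283.3] [ 24.9 368.4 282.8] [ 24.7 366.4 286.8]
[667.31245443 -14.30596466  66.        ] [670.08370583 -13.43697989  66.        ]
```

View pics/ov_top.png

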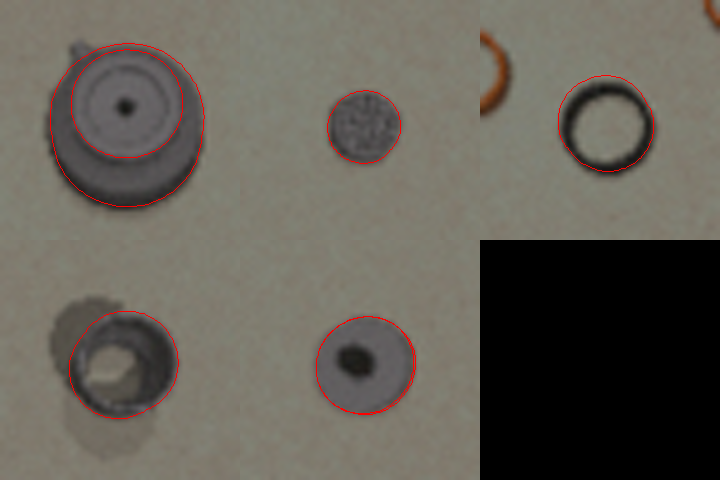

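View pics/ov_scene.png

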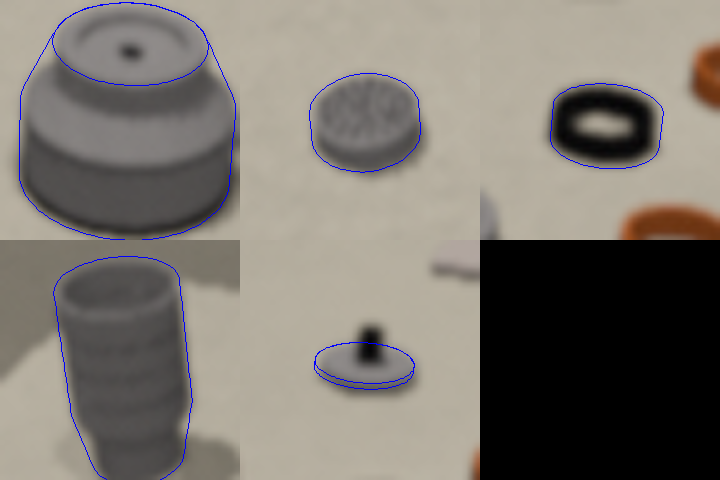

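```bash
python3 - <<'E'
import bench
print([n for n in dir(bench) if not n.startswith('_')])
print(getattr(bench,'hold_point_z',None), getattr(bench,'HOLD_POINT_Z',None))
E
```

```text
['PlanningError', 'calibration', 'hand_in', 'hold_point_z', 'sense', 'snapshot']
18.700000000000003 None
```

```bash
cat > plan.py <<'E'
import sys,numpy as np
from bench import sense
def w(a): return (a+180)%360-180
a=[float(v) for v in sys.argv[1:]]  # x y z [yaw] [step]
s=sense();p=s['tool_pos'];r=s['tcp_rot'];yaw=r[2]
print('t %.2f'%s['time'],np.round(p,1),np.round(r,2),'F',np.round(s['ft_force'],1),'gap %.1f'%s['finger_gap'])
if a:
    T=np.array(a[:3]);ty=a[3] if len(a)>3 else 0
    d=T-p;L=np.linalg.norm(d);turn=np.radians(w(yaw-ty))
    n=max(L/(a[4] if len(a)>4 else 19.5),abs(turn)/.08);n=int(np.ceil(n));print('rows',n,'d',np.round(d,1))
    # turn at full rate early
    y=np.radians(yaw);out=[]
    for i in range(min(n,30)):
        t=np.clip(turn,-.08,.08);
        dx=d/n;x=[np.cos(y)*dx[0]+np.sin(y)*dx[1],np.sin(y)*dx[0]-np.cos(y)*dx[1],-dx[2]]
        out.append([round(v/20,2) for v in x]+[round(t/.08,2)]);turn-=t;y-=t
    for k in range(0,len(out),10): print(str(out[k:k+10]).replace(' ',''))
E
python3 plan.py 614.5 -210.8 130 0
```

```text
t 0.10 [ 248.8 -545.5  230.3] [-1.7999e+02  9.0000e-02 -6.5490e+01] F [-0.3  0.4  0.4] gap 85.1
rows 26 d [ 365.7  334.7 -100.3]
[[np.float64(-0.29),np.float64(-0.91),np.float64(0.19),np.float64(-1.0)],[np.float64(-0.22),np.float64(-0.93),np.float64(0.19),np.float64(-1.0)],[np.float64(-0.15),np.float64(-0.94),np.float64(0.19),np.float64(-1.0)],[np.float64(-0.07),np.float64(-0.95),np.float64(0.19),np.float64(-1.0)],[np.float64(0.01),np.float64(-0.95),np.float64(0.19),np.float64(-1.0)],[np.float64(0.08),np.float64(-0.95),np.float64(0.19),np.float64(-1.0)],[np.float64(0.16),np.float64(-0.94),np.float64(0.19),np.float64(-1.0)],[np.float64(0.23),np.float64(-0.92),np.float64(0.19),np.float64(-1.0)],[np.float64(0.31),np.float64(-0.9),np.float64(0.19),np.float64(-1.0)],[np.float64(0.38),np.float64(-0.88),np.float64(0.19),np.float64(-1.0)]]
[[np.float64(0.45),np.float64(-0.84),np.float64(0.19),np.float64(-1.0)],[np.float64(0.51),np.float64(-0.8),np.float64(0.19),np.float64(-1.0)],[np.float64(0.57),np.float64(-0.76),np.float64(0.19),np.float64(-1.0)],[np.float64(0.63),np.float64(-0.71),np.floa
[... 161 characters left out ...]
4(0.0)],[np.float64(0.7),np.float64(-0.64),np.float64(0.19),np.float64(0.0)],[np.float64(0.7),np.float64(-0.64),np.float64(0.19),np.float64(0.0)],[np.float64(0.7),np.float64(-0.64),np.float64(0.19),np.float64(0.0)],[np.float64(0.7),np.float64(-0.64),np.float64(0.19),np.float64(0.0)]]
[[np.float64(0.7),np.float64(-0.64),np.float64(0.19),np.float64(0.0)],[np.float64(0.7),np.float64(-0.64),np.float64(0.19),np.float64(0.0)],[np.float64(0.7),np.float64(-0.64),np.float64(0.19),np.float64(0.0)],[np.float64(0.7),np.float64(-0.64),np.float64(0.19),np.float64(0.0)],[np.float64(0.7),np.float64(-0.64),np.float64(0.19),np.float64(0.0)],[np.float64(0.7),np.float64(-0.64),np.float64(0.19),np.float64(0.0)]]
```

```bash
sed -i 's/round(v\/20,2)/float(round(v\/20,2))/;s/round(t\/.08,2)/float(round(t\/.08,2))/' plan.py
python3 -m pendant '[[[-0.29,-0.91,0.1,-1],[-0.22,-0.93,0.1,-1],[-0.15,-0.94,0.1,-1],[-0.07,-0.95,0.1,-1],[0.01,-0.95,0.1,-1],[0.08,-0.95,0.1,-1],[0.16,-0.94,0.1,-1],[0.23,-0.92,0.1,-1],[0.31,-0.9,0.1,-1],[0.38,-0.88,0.1,-1]]]' 1 25
python3 plan.py 614.5 -210.8 130 0
```

```text
time: 0.93
tool_pos: [388.7, -409.8, 204.0]
tcp_rot: [-179.6, 0.5, -18.0]
ft_force: [0.4, 1.1, 1.7]
finger_gap: 85.5
t 0.93 [ 388.7 -409.8  204. ] [-179.64    0.5   -18.04] F [0.4 1.1 1.7] gap 85.5
rows 16 d [225.8 199.  -74. ]
[[0.48,-0.81,0.23,-1.0],[0.54,-0.77,0.23,-1.0],[0.6,-0.72,0.23,-1.0],[0.66,-0.67,0.23,-0.94],[0.71,-0.62,0.23,0.0],[0.71,-0.62,0.23,0.0],[0.71,-0.62,0.23,0.0],[0.71,-0.62,0.23,0.0],[0.71,-0.62,0.23,0.0],[0.71,-0.62,0.23,0.0]]
[[0.71,-0.62,0.23,0.0],[0.71,-0.62,0.23,0.0],[0.71,-0.62,0.23,0.0],[0.71,-0.62,0.23,0.0],[0.71,-0.62,0.23,0.0],[0.71,-0.62,0.23,0.0]]
```

```bash

python3 -m pendant '[[[0.48,-0.81,0.23,-1],[0.54,-0.77,0.23,-1],[0.6,-0.72,0.23,-1],[0.66,-0.67,0.23,-0.94],[0.71,-0.62,0.23,0],[0.71,-0.62,0.23,0],[0.71,-0.62,0.23,0],[0.71,-0.62,0.23,0],[0.71,-0.62,0.23,0],[0.71,-0.62,0.23,0]]]'
python3 plan.py 614.5 -210.8 60 0
```

```text
time: 1.77
tool_pos: [532.1, -273.6, 151.4]
tcp_rot: [-179.2, 0.7, 1.3]
ft_force: [-0.1, -1.2, -0.2]
finger_gap: 85.5
t 1.77 [ 532.1 -273.6  151.4] [-179.19    0.71    1.34] F [-0.1 -1.2 -0.2] gap 85.5
rows 8 d [ 82.4  62.8 -91.4]
[[0.52,-0.38,0.57,0.29],[0.52,-0.39,0.57,0.0],[0.52,-0.39,0.57,0.0],[0.52,-0.39,0.57,0.0],[0.52,-0.39,0.57,0.0],[0.52,-0.39,0.57,0.0],[0.52,-0.39,0.57,0.0],[0.52,-0.39,0.57,0.0]]
```

```bash

python3 -m pendant '[[[0.52,-0.38,0.5,0.29],[0.52,-0.39,0.5,0],[0.52,-0.39,0.5,0],[0.52,-0.39,0.5,0],[0.52,-0.39,0.5,0],[0.52,-0.39,0.5,0],[0.52,-0.39,0.5,0],[0.5,-0.39,0.5,0],[0,0,0,0],[0,0,0,0]]]'
python3 plan.py 614.5 -210.8 6 0
```

```text
time: 2.6
tool_pos: [616.3, -200.8, 58.6]
tcp_rot: [-178.9, 1.3, 0.5]
ft_force: [0.0, -0.9, -0.1]
finger_gap: 85.3
t 2.60 [ 616.3 -200.8   58.6] [-178.92    1.27    0.46] F [ 0.  -0.9 -0.1] gap 85.3
rows 3 d [ -1.8 -10.  -52.6]
[[-0.03,0.17,0.88,0.1],[-0.03,0.17,0.88,0.0],[-0.03,0.17,0.88,0.0]]
```

```bash
cat > plan.py <<'E'
import sys,numpy as np
from bench import sense
from scipy.spatial.transform import Rotation as R
def w(a): return (a+180)%360-180
a=[float(v) for v in sys.argv[1:]]  # x y z [yaw] [step]
s=sense();p=s['tool_pos'];r=s['tcp_rot'];yaw=r[2]
print('t %.2f'%s['time'],np.round(p,1),np.round(r,2),'F',np.round(s['ft_force'],1),'gap %.1f'%s['finger_gap'],'J',np.round(s['joint_pos'],1))
if a:
    T=np.array(a[:3]);ty=a[3] if len(a)>3 else 0
    d=T-p;L=np.linalg.norm(d);turn=np.radians(w(yaw-ty))
    n=max(L/(a[4] if len(a)>4 else 19.5),abs(turn)/.08);n=int(np.ceil(n));print('rows',n,'d',np.round(d,1))
    M=R.from_euler('xyz',r,degrees=True);out=[]
    for i in range(min(n,30)):
        t=np.clip(turn,-.08,.08);x=M.inv().apply(d/n)
        out.append([float(round(v/20,2)) for v in x]+[float(round(t/.08,2))]);turn-=t;M=M*R.from_euler('z',t)
    for k in range(0,len(out),10): print(str(out[k:k+10]).replace(' ',''))
E
python3 plan.py 614.5 -210.8 6 0 11
```

```text
t 2.60 [ 616.3 -200.8   58.6] [-178.92    1.27    0.46] F [ 0.  -0.9 -0.1] gap 85.3 J [-22.8  24.   84.3   0.5  73.3 -23.4]
rows 5 d [ -1.8 -10.  -52.6]
[[-0.01,0.11,0.52,0.1],[-0.01,0.11,0.52,0.0],[-0.01,0.11,0.52,0.0],[-0.01,0.11,0.52,0.0],[-0.01,0.11,0.52,0.0]]
```

```bash

python3 -m pendant '[[[-0.01,0.11,0.47,0.1],[-0.01,0.11,0.47,0],[-0.01,0.11,0.47,0],[-0.01,0.11,0.47,0],[-0.01,0.11,0.3,0],[0,0,0,0],[0,0,0,0],[0,0,0,0],[0,0,0,0],[0,0,0,0]]]'
python3 plan.py 614.5 -210.8 6 0 11
python3 - <<'E'
from bench import *
from h import *
for n in("top","scene"): cv2.imwrite(f"pics/{n}1.png",snapshot(n)[:,:,::-1])
cv2.imwrite("pics/a1.png",np.hstack([crop("pics/top1.png",'',389,200,70,80,5),crop("pics/scene1.png",'',286,250,70,80,5)]))
E
```

```text
time: 3.43
tool_pos: [611.9, -215.5, 10.9]
tcp_rot: [-179.0, 1.3, -0.2]
ft_force: [-0.1, -0.2, -0.6]
finger_gap: 85.0
t 3.43 [ 611.9 -215.5   10.9] [-178.97    1.31   -0.22] F [-0.1 -0.2 -0.6] gap 85.0 J [-24.2  27.4  85.3   0.4  68.9 -24.1]
rows 1 d [ 2.6  4.7 -4.9]
[[0.13,-0.23,0.25,-0.05]]
```

View pics/a1.png

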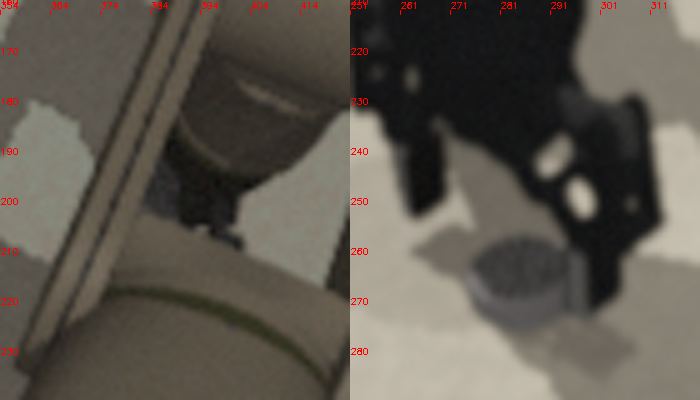

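```bash

python3 -m pendant '[[[0.07,-0.12,0.13,0],[0.07,-0.12,0.13,0],[0,0,0,0],[0,0,0,0],[0,0,0,0],[0,0,0,0],[0,0,0,0],[0,0,0,0],[0,0,0,0],[0,0,0,0]]]' 
python3 plan.py 614.5 -210.8 6 0 11
```

```text
time: 4.37
tool_pos: [616.0, -209.7, 6.5]
tcp_rot: [-179.0, 1.2, -0.2]
ft_force: [-0.8, 0.8, -0.1]
finger_gap: 85.6
t 4.37 [ 616.  -209.7    6.5] [-1.7902e+02  1.1900e+00 -1.5000e-01] F [-0.8  0.8 -0.1] gap 85.6 J [-23.5  27.9  85.1   0.5  68.5 -23.6]
rows 1 d [-1.5 -1.1 -0.5]
[[-0.08,0.06,0.02,-0.03]]
```

```bash

python3 -m pendant '[[[-0.06,0.05,0,0],[0,0,0,0],[0,0,0,0],[0,0,0,0],[0,0,0,0],[0,0,0,0],[0,0,0,0],[0,0,0,0],[0,0,0,0],[0,0,0,0]]]' -1 30
python3 plan.py 614.5 -210.8 90 0 11
```

```text
time: 5.2
tool_pos: [614.8, -211.1, 7.0]
tcp_rot: [-179.0, 1.2, -0.2]
ft_force: [1.0, 0.4, 0.2]
finger_gap: 42.3
t 5.20 [ 614.8 -211.1    7. ] [-1.7904e+02  1.1700e+00 -1.7000e-01] F [1.  0.4 0.2] gap 42.3 J [-23.7  27.8  85.3   0.4  68.4 -23.7]
rows 8 d [-0.3  0.3 83. ]
[[-0.01,-0.01,-0.52,-0.04],[-0.01,-0.01,-0.52,0.0],[-0.01,-0.01,-0.52,0.0],[-0.01,-0.01,-0.52,0.0],[-0.01,-0.01,-0.52,0.0],[-0.01,-0.01,-0.52,0.0],[-0.01,-0.01,-0.52,0.0],[-0.01,-0.01,-0.52,0.0]]
```

```bash

python3 -m pendant '[[[0,0,-0.3,0],[0,0,-0.55,0],[0,0,-0.65,0],[0,0,-0.65,0],[0,0,-0.65,0],[0,0,-0.65,0],[0,0,-0.65,0],[0,0,-0.65,0],[0,0,-0.5,0],[0,0,-0.2,0]]]'
python3 plan.py 668.8 -13.5 105 0 18
```

```text
time: 6.03
tool_pos: [617.7, -213.3, 129.6]
tcp_rot: [-179.1, 1.0, -0.2]
ft_force: [-0.8, 0.3, -0.2]
finger_gap: 42.3
t 6.03 [ 617.7 -213.3  129.6] [-1.7909e+02  1.0400e+00 -1.7000e-01] F [-0.8  0.3 -0.2] gap 42.3 J [-23.8  20.5  80.9   0.4  79.9 -23.7]
rows 12 d [ 51.1 199.8 -24.6]
[[0.21,-0.83,0.11,-0.04],[0.21,-0.83,0.11,0.0],[0.21,-0.83,0.11,0.0],[0.21,-0.83,0.11,0.0],[0.21,-0.83,0.11,0.0],[0.21,-0.83,0.11,0.0],[0.21,-0.83,0.11,0.0],[0.21,-0.83,0.11,0.0],[0.21,-0.83,0.11,0.0],[0.21,-0.83,0.11,0.0]]
[[0.21,-0.83,0.11,0.0],[0.21,-0.83,0.11,0.0]]
```

```bash

python3 -m pendant '[[[0.2,-0.5,0.05,0],[0.25,-0.8,0.05,0],[0.25,-0.95,0.05,0],[0.25,-0.95,0.05,0],[0.25,-0.95,0.05,0],[0.25,-0.95,0.05,0],[0.25,-0.95,0.05,0],[0.25,-0.9,0.05,0],[0.25,-0.8,0.05,0],[0.2,-0.5,0,0]]]'
python3 plan.py 668.8 -13.5 105 0 18
```

```text
time: 6.87
tool_pos: [666.6, -37.2, 117.5]
tcp_rot: [-179.0, 1.4, -0.4]
ft_force: [0.0, -0.7, -1.2]
finger_gap: 42.4
t 6.87 [666.6 -37.2 117.5] [-178.99    1.37   -0.42] F [ 0.  -0.7 -1.2] gap 42.4 J [-8.  23.3 78.6  0.8 79.5 -7.8]
rows 2 d [  2.2  23.7 -12.5]
[[0.06,-0.59,0.32,-0.09],[0.06,-0.59,0.32,0.0]]
```

```bash

python3 -m pendant '[[[0,-0.4,0.2,0],[0,-0.4,0.2,0],[0,0,0,0],[0,0,0,0],[0,0,0,0],[0,0,0,0],[0,0,0,0],[0,0,0,0],[0,0,0,0],[0,0,0,0]]]'
python3 plan.py 668.8 -13.5 90 0 18
python3 - <<'E'
from bench import *
from h import *
for n in("top","scene"): cv2.imwrite(f"pics/{n}2.png",snapshot(n)[:,:,::-1])
cv2.imwrite("pics/a2.png",np.hstack([crop("pics/top2.png",'',326,180,70,80,5),crop("pics/scene2.png",'',363,200,80,80,5)]))
E
```

```text
time: 7.7
tool_pos: [665.2, -20.1, 106.7]
tcp_rot: [-179.0, 1.6, -0.5]
ft_force: [0.2, -0.2, -2.0]
finger_gap: 42.1
t 7.70 [665.2 -20.1 106.7] [-179.01    1.58   -0.47] F [ 0.2 -0.2 -2. ] gap 42.1 J [-6.6 23.7 79.3  0.8 78.7 -6.3]
rows 2 d [  3.6   6.6 -16.7]
[[0.1,-0.16,0.42,-0.1],[0.1,-0.16,0.42,0.0]]
```

View pics/a2.png

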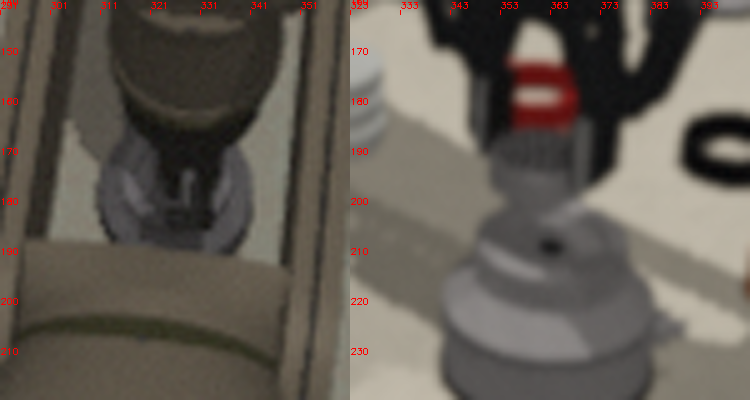

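```bash
python3 - <<'E'
from fit import *
im=cv2.imread("pics/scene2.png");G={"scene":prep(im)}
for z in(95,98,100,102): print(z,np.round(fit(G,'support',665,-20,z,8),1))
b=fit(G,'support',665,-20,100,8)
for k,(x,y) in enumerate([(665.2,-20.1),b[1:]]):
    t=cv2.resize(im[155:215,333:393],None,fx=6,fy=6,interpolation=2)
    for q in contours("scene",'support',x,y,100): cv2.polylines(t,[((q-[333,155]+.5)*6).astype(int)],True,(0,255,255),1)
    cv2.imwrite(f"pics/b{k}.png",t)
cv2.imwrite("pics/b.png",np.hstack([cv2.imread("pics/b0.png"),cv2.imread("pics/b1.png")]))
E
```

```text
95 [ 21.1 661.  -11.5]
98 [ 21.3 664.  -16.5]
100 [ 21.3 665.5 -19.5]
102 [ 24.3 670.5 -10. ]
```

View pics/b.png

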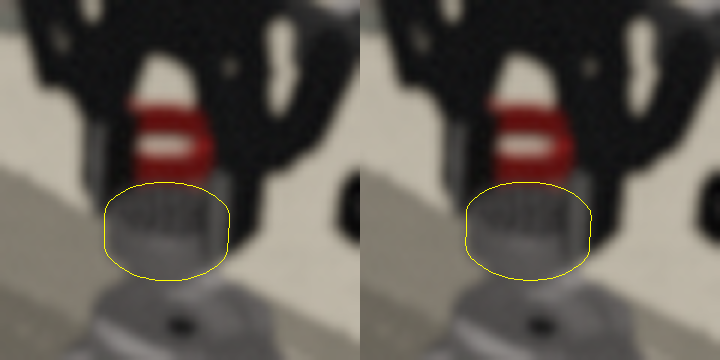

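```bash
python3 plan.py 669.3 -13.5 84 0 4;
python3 -m pendant '[[[0.07,-0.1,0.22,0],[0.07,-0.1,0.22,0],[0.05,-0.08,0.22,0],[0,-0.05,0.22,0],[0,0,0.1,0],[0,0,0,0],[0,0,0,0],[0,0,0,0],[0,0,0,0],[0,0,0,0]]]'
python3 plan.py 669.3 -13.5 74 0 4
```

```text
t 7.80 [665.2 -19.9 106.7] [-179.01    1.58   -0.46] F [-0.3 -0.6 -1.2] gap 42.1 J [-6.6 23.7 79.3  0.8 78.7 -6.3]
rows 6 d [  4.1   6.4 -22.7]
[[0.04,-0.05,0.19,-0.1],[0.04,-0.05,0.19,0.0],[0.04,-0.05,0.19,0.0],[0.04,-0.05,0.19,0.0],[0.04,-0.05,0.19,0.0],[0.04,-0.05,0.19,0.0]]
time: 8.63
tool_pos: [668.4, -11.8, 83.9]
tcp_rot: [-179.0, 1.7, -0.4]
ft_force: [0.2, 0.4, -0.9]
finger_gap: 42.2
t 8.63 [668.4 -11.8  83.9] [-178.99    1.67   -0.42] F [ 0.2  0.4 -0.9] gap 42.2 J [-5.9 25.5 79.5  0.9 76.7 -5.6]
rows 3 d [ 0.9 -1.7 -9.9]
[[0.02,0.03,0.16,-0.09],[0.02,0.03,0.16,0.0],[0.02,0.03,0.16,0.0]]
```

```bash

python3 -m pendant '[[[0.03,0.05,0.04,0],[0.02,0.04,0.04,0],[0,0,0.08,0],[0,0,0.08,0],[0,0,0.08,0],[0,0,0.05,0],[0,0,0,0],[0,0,0,0],[0,0,0,0],[0,0,0,0]]]'
python3 plan.py 669.3 -13.5 74 0 4
python3 - <<'E'
from bench import *
from h import *
for n in("scene",): cv2.imwrite(f"pics/{n}3.png",snapshot(n)[:,:,::-1])
cv2.imwrite("pics/a3.png",crop("pics/scene3.png",'',363,200,80,80,6))
E
```

```text
time: 9.47
tool_pos: [669.7, -14.0, 76.4]
tcp_rot: [-179.0, 1.6, -0.4]
ft_force: [-0.8, 0.6, -0.9]
finger_gap: 42.2
t 9.47 [669.7 -14.   76.4] [-179.      1.6    -0.45] F [-0.8  0.6 -0.9] gap 42.2 J [-6.  26.  79.6  0.9 76.  -5.8]
rows 1 d [-0.4  0.5 -2.4]
[[-0.02,-0.02,0.12,-0.1]]
```

View pics/a3.png

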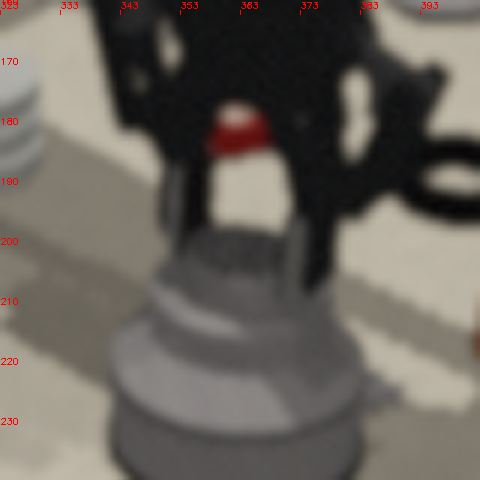

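```bash

python3 -m pendant '[[[-0.02,-0.02,0.06,0],[0,0,0.06,0],[0,0,0.06,0],[0,0,0,0],[0,0,0,0],[0,0,0,0],[0,0,0,0],[0,0,0,0],[0,0,0,0],[0,0,0,0]]]'
python3 plan.py
```

```text
time: 10.35
tool_pos: [669.5, -13.4, 73.1]
tcp_rot: [-179.0, 1.5, -0.4]
ft_force: [0.5, 0.1, -1.0]
finger_gap: 42.3
t 10.35 [669.5 -13.4  73.1] [-179.      1.54   -0.44] F [ 0.5  0.1 -1. ] gap 42.3 J [-6.  26.1 79.9  0.9 75.6 -5.8]
```

```bash

python3 -m pendant '[[[0,0,0.04,0],[0,0,0.04,0],[0,0,0.02,0],[0,0,0,0],[0,0,0,0],[0,0,0,0],[0,0,0,0],[0,0,0,0],[0,0,0,0],[0,0,0,0]]]'
python3 plan.py
```

```text
time: 11.18
tool_pos: [669.6, -13.4, 73.0]
tcp_rot: [-179.0, 1.5, -0.4]
ft_force: [-1.2, 0.0, 0.2]
finger_gap: 41.8
t 11.18 [669.6 -13.4  73. ] [-179.01    1.52   -0.43] F [-1.2  0.   0.2] gap 41.8 J [-6.  26.1 79.9  0.9 75.6 -5.8]
```

```bash

python3 -m pendant '[[[0,0,0,0],[0,0,0,0],[0,0,0,0],[0,0,0,0],[0,0,0,0],[0,0,-0.1,0],[0,0,-0.3,0],[0,0,-0.6,0],[0,0,-0.9,0],[0,0,-0.9,0]]]' 1
python3 plan.py 645.5 203.8 120 0 18
```

```text
time: 12.02
tool_pos: [668.1, -14.1, 127.0]
tcp_rot: [-179.0, 2.0, -0.4]
ft_force: [-0.0, -0.6, 0.2]
finger_gap: 85.2
t 12.02 [668.1 -14.1 127. ] [-178.96    1.99   -0.44] F [-0.  -0.6  0.2] gap 85.2 J [-6.1 23.5 77.4  0.8 81.2 -5.8]
rows 13 d [-22.6 217.9  -7. ]
[[-0.09,-0.84,0.05,-0.1],[-0.09,-0.84,0.05,0.0],[-0.09,-0.84,0.05,0.0],[-0.09,-0.84,0.05,0.0],[-0.09,-0.84,0.05,0.0],[-0.09,-0.84,0.05,0.0],[-0.09,-0.84,0.05,0.0],[-0.09,-0.84,0.05,0.0],[-0.09,-0.84,0.05,0.0],[-0.09,-0.84,0.05,0.0]]
[[-0.09,-0.84,0.05,0.0],[-0.09,-0.84,0.05,0.0],[-0.09,-0.84,0.05,0.0]]
```

```bash

python3 -m pendant '[[[-0.1,-0.6,0,-0.05],[-0.1,-0.9,0,-0.05],[-0.1,-0.95,0,0],[-0.1,-0.95,0,0],[-0.1,-0.95,0,0],[-0.1,-0.95,0.1,0],[-0.1,-0.95,0.1,0],[-0.1,-0.95,0.1,0],[-0.1,-0.9,0.1,0],[-0.1,-0.7,0.1,0]]]' 
python3 plan.py 645.5 203.8 60 0 18
```

```text
time: 12.85
tool_pos: [646.1, 180.3, 125.3]
tcp_rot: [-178.9, 1.5, 0.1]
ft_force: [0.6, -0.1, 0.7]
finger_gap: 85.3
t 12.85 [646.1 180.3 125.3] [-1.7886e+02  1.5100e+00  1.4000e-01] F [ 0.6 -0.1  0.7] gap 85.3 J [10.5 23.2 78.   1.4 80.1 10.1]
rows 4 d [ -0.6  23.5 -65.3]
[[0.02,-0.28,0.82,0.03],[0.01,-0.28,0.82,0.0],[0.01,-0.28,0.82,0.0],[0.01,-0.28,0.82,0.0]]
```

```bash
python3 - <<'E'
from bench import *
from fit import *
im=snapshot("top")[:,:,::-1];cv2.imwrite("pics/top4.png",im);im2=snapshot("scene")[:,:,::-1];cv2.imwrite("pics/scene4.png",im2)
k=np.hstack([cv2.resize(im[150:220,230:350],None,fx=4,fy=4),cv2.resize(im2[170:240,320:400],None,fx=4,fy=4)]);cv2.imwrite("pics/a4.png",k)
I={"top":prep(im),"scene":prep(im2)}
M['s2']=[[(44,16),(44,6),(40,18)]]
print(fit({"scene":I["scene"]},'s2',669.5,-13.5,66,6))
E
```

```text
(np.float64(27.20654235667602), np.float64(670.5), np.float64(-15.0))
```

View pics/a4.png

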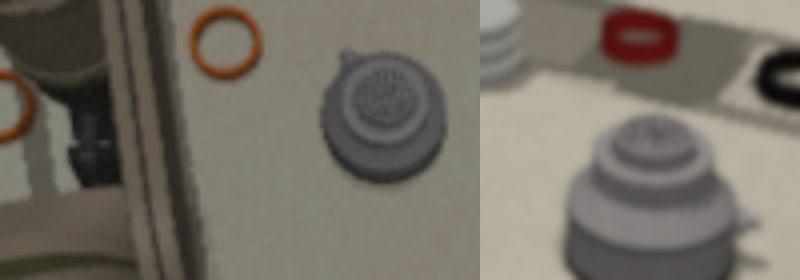

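```bash

python3 -m pendant '[[[0,-0.22,0.5,0],[0,-0.22,0.6,0],[0,-0.22,0.65,0],[0,-0.22,0.65,0],[0,0,0.65,0],[0,0,0.6,0],[0,0,0.4,0],[0,0,0.15,0],[0,0,0,0],[0,0,0,0]]]' 
python3 plan.py 645.5 203.8 5 0 18
```

```text
time: 13.78
tool_pos: [638.2, 202.0, 26.2]
tcp_rot: [-179.0, 2.0, 0.3]
ft_force: [0.4, -0.1, 0.5]
finger_gap: 85.4
t 13.78 [638.2 202.   26.2] [-178.97    2.04    0.26] F [ 0.4 -0.1  0.5] gap 85.4 J [12.4 29.2 81.   1.5 71.5 11.7]
rows 2 d [  7.3   1.8 -21.2]
[[0.2,-0.03,0.52,0.06],[0.2,-0.04,0.52,0.0]]
```

```bash

python3 -m pendant '[[[0.1,-0.02,0,0],[0.1,-0.02,0,0],[0.1,-0.02,0.1,0],[0.03,0,0.2,0],[0.0,0,0.2,0],[0.0,0,0.2,0],[0,0,0.15,0],[0,0,0.1,0],[0,0,0,0],[0,0,0,0]]]' 
python3 plan.py 645.5 203.8 5 0 18
```

```text
time: 14.62
tool_pos: [648.0, 203.7, 8.9]
tcp_rot: [-178.9, 1.7, 0.2]
ft_force: [-0.8, -0.2, 0.4]
finger_gap: 85.6
t 14.62 [648.  203.7   8.9] [-178.9     1.68    0.21] F [-0.8 -0.2  0.4] gap 85.6 J [12.4 31.5 79.9  1.5 70.  11.6]
rows 1 d [-2.5  0.1 -3.9]
[[-0.12,-0.0,0.2,0.04]]
```

```bash
python3 - <<'E'
from bench import *
from h import *
cv2.imwrite("pics/scene5.png",snapshot("scene")[:,:,::-1])
cv2.imwrite("pics/a5.png",crop("pics/scene5.png",'',400,180,80,80,6))
E
```

View pics/a5.png

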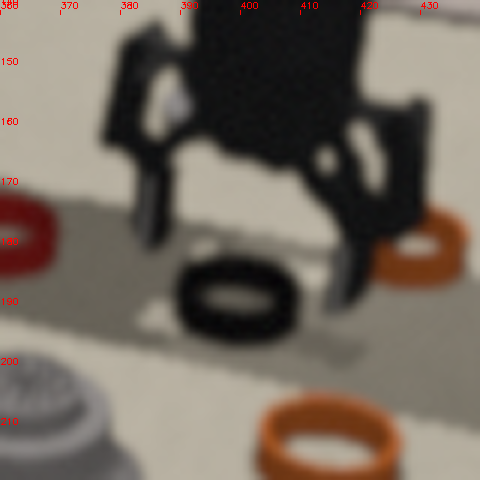

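```bash

python3 -m pendant '[[[-0.06,0,0.08,0],[-0.04,0,0.08,0],[0,0,0.03,0],[0,0,0,0],[0,0,0,0],[0,0,0,0],[0,0,0,0],[0,0,0,0],[0,0,0,0],[0,0,0,0]]]' 
python3 plan.py 645.5 203.8 5 0 18
```

```text
time: 15.5
tool_pos: [645.9, 203.9, 5.6]
tcp_rot: [-178.9, 1.6, 0.2]
ft_force: [-0.9, 0.1, 0.3]
finger_gap: 85.1
t 15.50 [645.9 203.9   5.6] [-178.89    1.63    0.21] F [-0.9  0.1  0.3] gap 85.1 J [12.4 31.4 80.4  1.5 69.5 11.7]
rows 1 d [-0.4 -0.1 -0.6]
[[-0.02,0.0,0.03,0.05]]
```

```bash

python3 -m pendant '[[[0,0,0,0],[0,0,0,0],[0,0,0,0],[0,0,0,0],[0,0,0,0],[0,0,0,0],[0,0,0,0],[0,0,0,0],[0,0,0,0],[0,0,0,0]]]' -1 30
python3 plan.py 645.5 203.8 100 0 18
```

```text
time: 16.33
tool_pos: [646.4, 203.9, 6.2]
tcp_rot: [-178.9, 1.6, 0.2]
ft_force: [-0.4, -0.4, 1.0]
finger_gap: 56.3
t 16.33 [646.4 203.9   6.2] [-178.88    1.58    0.21] F [-0.4 -0.4  1. ] gap 56.3 J [12.4 31.4 80.4  1.5 69.6 11.7]
rows 6 d [-0.9 -0.1 93.8]
[[-0.03,-0.01,-0.78,0.05],[-0.03,-0.01,-0.78,0.0],[-0.03,-0.01,-0.78,0.0],[-0.03,-0.01,-0.78,0.0],[-0.03,-0.01,-0.78,0.0],[-0.03,-0.01,-0.78,0.0]]
```

```bash

python3 -m pendant '[[[0,0,-0.3,0],[0,0,-0.55,0],[0,0,-0.65,0],[0,0,-0.65,0],[0,0,-0.65,0],[0,0,-0.65,0],[0,0,-0.65,0],[0,0,-0.6,0],[0,0,-0.4,0],[0,0,0,0]]]'
python3 plan.py 669.3 -13.5 110 0 18
```

```text
time: 17.17
tool_pos: [650.9, 202.0, 122.9]
tcp_rot: [-178.8, 1.3, 0.2]
ft_force: [0.4, -0.3, 0.1]
finger_gap: 56.3
t 17.17 [650.9 202.  122.9] [-178.83    1.32    0.21] F [ 0.4 -0.3  0.1] gap 56.3 J [12.2 24.7 76.3  1.4 80.1 11.7]
rows 13 d [  18.4 -215.5  -12.9]
[[0.07,0.83,0.03,0.05],[0.07,0.83,0.03,0.0],[0.07,0.83,0.03,0.0],[0.07,0.83,0.03,0.0],[0.07,0.83,0.03,0.0],[0.07,0.83,0.03,0.0],[0.07,0.83,0.03,0.0],[0.07,0.83,0.03,0.0],[0.07,0.83,0.03,0.0],[0.07,0.83,0.03,0.0]]
[[0.07,0.83,0.03,0.0],[0.07,0.83,0.03,0.0],[0.07,0.83,0.03,0.0]]
```

```bash

python3 -m pendant '[[[0.08,0.5,0,0],[0.08,0.8,0,0],[0.08,0.95,0,0],[0.08,0.95,0,0],[0.08,0.95,0,0],[0.08,0.95,0,0],[0.08,0.95,0,0],[0.08,0.95,0,0],[0.08,0.85,0,0],[0.05,0.6,0,0]]]'
python3 plan.py 669.3 -13.5 110 0 5
```

```text
time: 18.0
tool_pos: [661.7, 16.2, 109.2]
tcp_rot: [-178.9, 2.1, 0.3]
ft_force: [-0.4, -0.4, 0.3]
finger_gap: 56.5
t 18.00 [661.7  16.2 109.2] [-178.94    2.11    0.29] F [-0.4 -0.4  0.3] gap 56.5 J [-3.5 23.5 79.3  0.9 79.4 -4. ]
rows 7 d [  7.6 -29.7   0.8]
[[0.05,0.21,-0.01,0.06],[0.05,0.21,-0.01,0.0],[0.05,0.21,-0.01,0.0],[0.05,0.21,-0.01,0.0],[0.05,0.21,-0.01,0.0],[0.05,0.21,-0.01,0.0],[0.05,0.21,-0.01,0.0]]
```

```bash

python3 -m pendant '[[[0.06,0.22,-0.05,0.05],[0.06,0.22,-0.05,0],[0.06,0.22,-0.02,0],[0.05,0.22,0,0],[0.05,0.15,0,0],[0.04,0.08,0,0],[0,0,0,0],[0,0,0,0],[0,0,0,0],[0,0,0,0]]]'
python3 plan.py 669.3 -13.5 110 0 5
python3 - <<'E'
from bench import *
from fit import *
im=snapshot("scene")[:,:,::-1].copy();cv2.imwrite("pics/scene6.png",im)
s=sense();p=s['tool_pos'];z=p[2]-6
t=cv2.resize(im[155:235,323:403],None,fx=6,fy=6,interpolation=2)
for o,x,y,z0,c in(('seal_ring',p[0],p[1],z,(0,255,255)),('receiver',669.3,-13.5,0,(0,0,255)),('support',669.3,-13.5,66,(0,255,0))):
    for q in contours("scene",o,x,y,z0): cv2.polylines(t,[((q-[323,155]+.5)*6).astype(int)],True,c,1)
cv2.imwrite("pics/a6.png",t)
E
```

```text
time: 18.83
tool_pos: [667.1, -9.8, 108.1]
tcp_rot: [-178.9, 2.4, -0.0]
ft_force: [-0.7, -0.0, 0.4]
finger_gap: 56.7
t 18.83 [667.1  -9.8 108.1] [-1.7892e+02  2.3700e+00 -3.0000e-02] F [-0.7 -0.   0.4] gap 56.7 J [-5.7 24.6 78.   0.9 79.8 -5.8]
rows 1 d [ 2.2 -3.7  1.9]
[[0.11,0.18,-0.1,-0.01]]
```

View pics/a6.png

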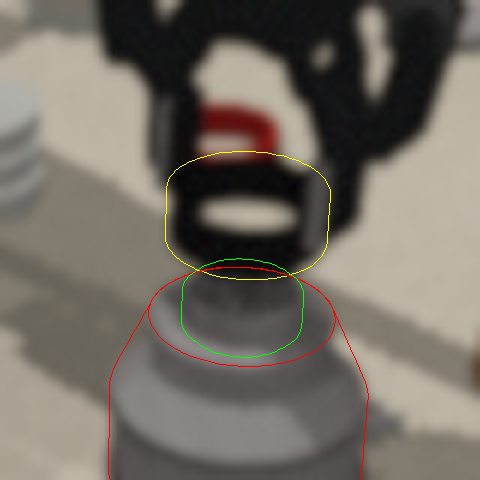

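```bash

python3 -m pendant '[[[0.08,0.1,0.1,0],[0.06,0.08,0.1,0],[0.02,0,0.1,0],[0.02,0,0.1,0],[0.01,0,0.1,0],[0,0,0.1,0],[0,0,0.05,0],[0,0,0,0],[0,0,0,0],[0,0,0,0]]]'
python3 plan.py 669.5 -13.5 92 0 5
```

```text
time: 19.72
tool_pos: [670.2, -12.9, 92.8]
tcp_rot: [-178.9, 2.4, 0.0]
ft_force: [-0.6, -1.1, -1.1]
finger_gap: 56.7
t 19.72 [670.2 -12.9  92.8] [-178.91    2.43    0.  ] F [-0.6 -1.1 -1.1] gap 56.7 J [-5.9 26.  77.9  0.9 78.6 -6.1]
rows 1 d [-0.7 -0.6 -0.8]
[[-0.04,0.03,0.04,0.0]]
```

```bash

python3 -m pendant '[[[-0.03,0.03,0.06,0],[0,0,0.08,0],[0,0,0.08,0],[0,0,0.08,0],[0,0,0.08,0],[0,0,0.08,0],[0,0,0.04,0],[0,0,0,0],[0,0,0,0],[0,0,0,0]]]'
python3 plan.py 669.5 -13.5 79 0 5
```

```text
time: 20.55
tool_pos: [669.2, -13.3, 82.0]
tcp_rot: [-178.9, 2.4, 0.0]
ft_force: [0.5, -0.3, 0.4]
finger_gap: 56.7
t 20.55 [669.2 -13.3  82. ] [-1.7891e+02  2.4100e+00  1.0000e-02] F [ 0.5 -0.3  0.4] gap 56.7 J [-6.  26.4 78.5  0.9 77.6 -6.2]
rows 1 d [ 0.3 -0.2 -3. ]
[[0.02,0.01,0.15,0.0]]
```

```bash

python3 -m pendant '[[[0.02,0,0.07,0],[0,0,0.06,0],[0,0,0.04,0],[0,0,0.04,0],[0,0,0.03,0],[0,0,0,0],[0,0,0,0],[0,0,0,0],[0,0,0,0],[0,0,0,0]]]'
python3 plan.py 669.5 -13.5 79 0 5
```

```text
time: 21.38
tool_pos: [670.2, -13.3, 78.5]
tcp_rot: [-178.9, 2.3, 0.0]
ft_force: [-0.6, -0.9, 1.4]
finger_gap: 56.5
t 21.38 [670.2 -13.3  78.5] [-1.7892e+02  2.3000e+00  1.0000e-02] F [-0.6 -0.9  1.4] gap 56.5 J [-6.  26.6 78.6  0.9 77.1 -6.2]
rows 1 d [-0.7 -0.2  0.5]
[[-0.04,0.01,-0.02,0.0]]
```

```bash

python3 -m pendant '[[[0,0,0,0],[0,0,0,0],[0,0,0,0],[0,0,0,0],[0,0,0,0],[0,0,-0.1,0],[0,0,-0.3,0],[0,0,-0.6,0],[0,0,-0.8,0],[0,0,-0.8,0]]]' 1
python3 plan.py 440 -115.5 130 0 18
```

```text
time: 22.22
tool_pos: [669.4, -14.0, 129.0]
tcp_rot: [-178.9, 2.8, 0.0]
ft_force: [0.4, -0.1, 0.3]
finger_gap: 85.6
t 22.22 [669.4 -14.  129. ] [-1.7887e+02  2.7700e+00  2.0000e-02] F [ 0.4 -0.1  0.3] gap 85.6 J [-6.  24.4 76.1  0.8 82.4 -6.2]
rows 14 d [-229.4 -101.5    1. ]
[[-0.82,0.36,0.03,0.0],[-0.82,0.36,0.03,0.0],[-0.82,0.36,0.03,0.0],[-0.82,0.36,0.03,0.0],[-0.82,0.36,0.03,0.0],[-0.82,0.36,0.03,0.0],[-0.82,0.36,0.03,0.0],[-0.82,0.36,0.03,0.0],[-0.82,0.36,0.03,0.0],[-0.82,0.36,0.03,0.0]]
[[-0.82,0.36,0.03,0.0],[-0.82,0.36,0.03,0.0],[-0.82,0.36,0.03,0.0],[-0.82,0.36,0.03,0.0]]
```

```bash

python3 -m pendant '[[[-0.4,0.2,0,0],[-0.75,0.35,0,0],[-0.85,0.38,0,0],[-0.85,0.38,0,0],[-0.85,0.38,0,0],[-0.85,0.38,0,0],[-0.85,0.38,0,0],[-0.85,0.38,0,0],[-0.85,0.38,0,0],[-0.8,0.35,0,0]]]'
python3 plan.py 440 -115.5 130 0 18
python3 - <<'E'
from bench import *
from fit import *
im=snapshot("scene")[:,:,::-1].copy();cv2.imwrite("pics/scene7.png",im)
t=cv2.resize(im[155:235,323:403],None,fx=6,fy=6,interpolation=2);t0=t.copy()
for o,x,y,z0,c in(('receiver',669.3,-13.5,0,(0,0,255)),('seal_ring',669.3,-13.5,72,(0,255,255))):
    for q in contours("scene",o,x,y,z0): cv2.polylines(t,[((q-[323,155]+.5)*6).astype(int)],True,c,1)
im=snapshot("top")[:,:,::-1].copy();cv2.imwrite("pics/top7.png",im)
cv2.imwrite("pics/a7.png",np.hstack([t[:,:400],cv2.resize(im[140:220,290:356],None,fx=6,fy=6,interpolation=2)]))
E
```

```text
time: 23.05
tool_pos: [515.6, -87.8, 154.7]
tcp_rot: [-179.1, 1.3, 0.2]
ft_force: [-0.1, -0.3, -0.7]
finger_gap: 85.3
t 23.05 [515.6 -87.8 154.7] [-179.09    1.27    0.19] F [-0.1 -0.3 -0.7] gap 85.3 J [-15.6  -0.2 101.4   0.5  80.3 -15.9]
rows 5 d [-75.6 -27.7 -24.7]
[[-0.75,0.28,0.26,0.04],[-0.75,0.28,0.26,0.0],[-0.75,0.28,0.26,0.0],[-0.75,0.28,0.26,0.0],[-0.75,0.28,0.26,0.0]]
```

View pics/a7.png

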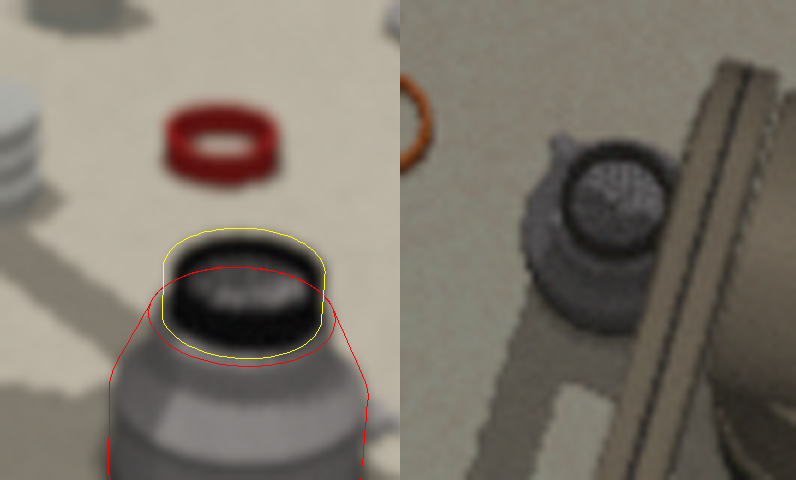

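```bash

python3 -m pendant '[[[-0.7,0.28,0.15,0],[-0.7,0.28,0.15,0],[-0.65,0.26,0.15,0],[-0.6,0.25,0.15,0],[-0.45,0.2,0.15,0],[-0.2,0.1,0.1,0],[0,0,0,0],[0,0,0,0],[0,0,0,0],[0,0,0,0]]]'
python3 plan.py 440 -115.5 115 0 18
```

```text
time: 23.98
tool_pos: [453.4, -116.6, 147.0]
tcp_rot: [-179.3, 0.5, 0.1]
ft_force: [-0.4, -0.8, 0.1]
finger_gap: 85.3
t 23.98 [ 453.4 -116.6  147. ] [-1.7927e+02  4.8000e-01  9.0000e-02] F [-0.4 -0.8  0.1] gap 85.3 J [-21.1  -9.5 110.9   0.5  79.2 -21.3]
rows 2 d [-13.4   1.1 -32. ]
[[-0.33,-0.02,0.8,0.02],[-0.33,-0.02,0.8,0.0]]
```

```bash

python3 -m pendant '[[[-0.2,0,0.1,0],[-0.2,0,0.2,0],[-0.15,0,0.25,0],[-0.05,0,0.25,0],[0,0,0.2,0],[0,0,0.1,0],[0,0,0,0],[0,0,0,0],[0,0,0,0],[0,0,0,0]]]'
python3 plan.py 441 -116 110 0 18
python3 - <<'E'
from bench import *
from h import *
cv2.imwrite("pics/scene8.png",snapshot("scene")[:,:,::-1]);cv2.imwrite("pics/top8.png",snapshot("top")[:,:,::-1])
cv2.imwrite("pics/a8.png",np.hstack([crop("pics/scene8.png",'',258,185,80,90,5),crop("pics/top8.png",'',361,250,70,90,5)]))
E
```

```text
time: 24.82
tool_pos: [440.2, -115.4, 121.9]
tcp_rot: [-179.2, 0.6, 0.2]
ft_force: [-0.2, -0.2, -0.0]
finger_gap: 85.1
t 24.82 [ 440.2 -115.4  121.9] [-1.7922e+02  5.6000e-01  1.6000e-01] F [-0.2 -0.2 -0. ] gap 85.1 J [-21.6 -10.1 114.2   0.5  76.7 -21.9]
rows 1 d [  0.8  -0.6 -11.9]
[[0.05,0.04,0.59,0.03]]
```

View pics/a8.png

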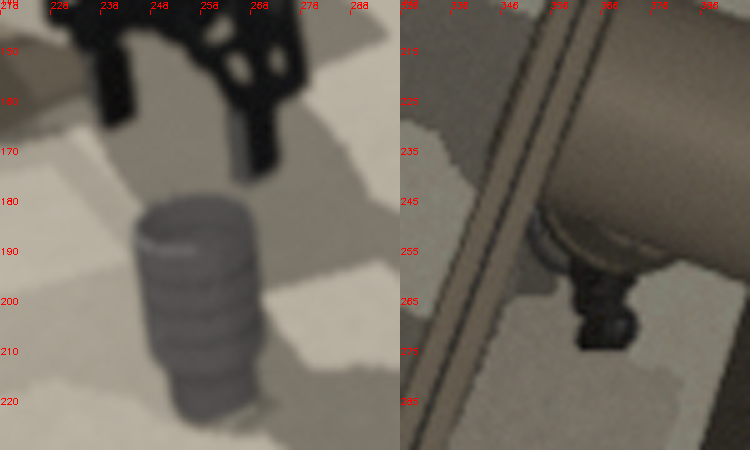

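```bash
python3 - <<'E'
from fit import *
print(proj("scene",[[440.2,-115.4,135],[440.2,-115.4,100],[443,-118,100],[482.7,-115.4,135],[397.7,-115.4,135]]))
im=cv2.imread("pics/scene8.png");print(fit({"scene":prep(im)},'funnel',441,-116,0,8))
E
python3 -m pendant '[[[0,0,0.3,0],[0,0,0.45,0],[0,0,0.5,0],[0,0,0.5,0],[0,0,0.5,0],[0,0,0.45,0],[0,0,0.3,0],[0,0,0.1,0],[0,0,0,0],[0,0,0,0]]]'
python3 plan.py 441 -116 54 0 18
```

```text
[[254.34293045 170.06008072]
 [256.03211709 183.59126088]
 [256.02487054 184.37176521]
 [267.42745191 175.21861359]
 [241.97005905 165.18211374]]
(np.float64(29.022345989292113), np.float64(442.5), np.float64(-117.0))
time: 25.75
tool_pos: [438.1, -113.9, 51.3]
tcp_rot: [-179.2, 0.7, 0.2]
ft_force: [1.0, -0.2, -0.3]
finger_gap: 85.5
t 25.75 [ 438.1 -113.9   51.3] [-1.7915e+02  7.3000e-01  1.6000e-01] F [ 1.  -0.2 -0.3] gap 85.5 J [-21.5  -4.9 117.5   0.6  68.4 -21.9]
rows 1 d [ 2.9 -2.1  2.7]
[[0.14,0.1,-0.14,0.04]]
```

```bash

python3 -m pendant '[[[0.08,0.06,-0.07,0],[0.06,0.05,-0.05,0],[0.02,0,0,0],[0,0,0,0],[0,0,0,0],[0,0,0,0],[0,0,0,0],[0,0,0,0],[0,0,0,0],[0,0,0,0]]]'
python3 plan.py 441 -116 54 0 18
python3 -m pendant '[[[0,0,0,0],[0,0,0,0],[0,0,0,0],[0,0,0,0],[0,0,0,0],[0,0,0,0],[0,0,0,0],[0,0,0,0],[0,0,0,0],[0,0,0,0]]]' -1 35
python3 plan.py 441 -116 150 0 18
```

```text
time: 26.58
tool_pos: [444.0, -117.3, 56.8]
tcp_rot: [-179.3, 0.4, 0.2]
ft_force: [-0.3, 0.6, -0.8]
finger_gap: 85.5
t 26.58 [ 444.  -117.3   56.8] [-1.7927e+02  4.5000e-01  1.6000e-01] F [-0.3  0.6 -0.8] gap 85.5 J [-21.6  -4.6 116.6   0.6  68.7 -22. ]
rows 1 d [-3.   1.3 -2.8]
[[-0.15,-0.07,0.14,0.03]]
time: 27.42
tool_pos: [443.8, -117.3, 56.9]
tcp_rot: [-179.3, 0.5, 0.2]
ft_force: [-0.6, 0.4, 0.4]
finger_gap: 57.1
t 27.42 [ 443.8 -117.3   56.9] [-1.7927e+02  4.7000e-01  1.6000e-01] F [-0.6  0.4  0.4] gap 57.1 J [-21.6  -4.6 116.6   0.5  68.7 -22. ]
rows 6 d [-2.8  1.3 93.1]
[[-0.03,-0.02,-0.78,0.03],[-0.03,-0.02,-0.78,0.0],[-0.03,-0.02,-0.78,0.0],[-0.03,-0.02,-0.78,0.0],[-0.03,-0.02,-0.78,0.0],[-0.03,-0.02,-0.78,0.0]]
```

```bash

python3 -m pendant '[[[0,0,-0.3,0],[0,0,-0.55,0],[0,0,-0.65,0],[0,0,-0.65,0],[0,0,-0.65,0],[0,0,-0.65,0],[0,0,-0.65,0],[0,0,-0.65,0],[0,0,-0.5,0],[0,0,-0.3,0]]]'
python3 plan.py 669.7 -13.5 180 0 18
```

```text
time: 28.25
tool_pos: [442.9, -118.0, 177.2]
tcp_rot: [-179.2, 0.6, 0.2]
ft_force: [0.5, 0.4, -0.4]
finger_gap: 56.5
t 28.25 [ 442.9 -118.   177.2] [-1.7919e+02  6.3000e-01  1.7000e-01] F [ 0.5  0.4 -0.4] gap 56.5 J [-21.7 -12.4 110.2   0.5  83.  -22. ]
rows 14 d [226.8 104.5   2.8]
[[0.81,-0.37,-0.01,0.04],[0.81,-0.37,-0.01,0.0],[0.81,-0.37,-0.01,0.0],[0.81,-0.37,-0.01,0.0],[0.81,-0.37,-0.01,0.0],[0.81,-0.37,-0.01,0.0],[0.81,-0.37,-0.01,0.0],[0.81,-0.37,-0.01,0.0],[0.81,-0.37,-0.01,0.0],[0.81,-0.37,-0.01,0.0]]
[[0.81,-0.37,-0.01,0.0],[0.81,-0.37,-0.01,0.0],[0.81,-0.37,-0.01,0.0],[0.81,-0.37,-0.01,0.0]]
```

```bash

python3 -m pendant '[[[0.3,-0.15,-0.1,0],[0.5,-0.23,-0.15,0],[0.55,-0.25,-0.15,0],[0.55,-0.25,-0.15,0],[0.55,-0.25,-0.15,0],[0.55,-0.25,-0.15,0],[0.55,-0.25,-0.15,0],[0.55,-0.25,-0.15,0],[0.55,-0.25,-0.15,0],[0.55,-0.25,-0.15,0]]]'
python3 plan.py 669.7 -13.5 185 0 11
```

```text
time: 29.08
tool_pos: [552.0, -66.7, 204.9]
tcp_rot: [-179.1, 0.8, 0.0]
ft_force: [-0.3, 0.2, -1.0]
finger_gap: 57.2
t 29.08 [552.  -66.7 204.9] [-1.7913e+02  8.2000e-01  1.0000e-02] F [-0.3  0.2 -1. ] gap 57.2 J [-12.6   2.4  93.4   0.7  85.2 -12.7]
rows 12 d [117.7  53.2 -19.9]
[[0.49,-0.22,0.08,0.0],[0.49,-0.22,0.08,0.0],[0.49,-0.22,0.08,0.0],[0.49,-0.22,0.08,0.0],[0.49,-0.22,0.08,0.0],[0.49,-0.22,0.08,0.0],[0.49,-0.22,0.08,0.0],[0.49,-0.22,0.08,0.0],[0.49,-0.22,0.08,0.0],[0.49,-0.22,0.08,0.0]]
[[0.49,-0.22,0.08,0.0],[0.49,-0.22,0.08,0.0]]
```

```bash

python3 -m pendant '[[[0.52,-0.24,0.02,0],[0.55,-0.25,0.02,0],[0.55,-0.25,0.02,0],[0.55,-0.25,0.02,0],[0.55,-0.25,0.02,0],[0.55,-0.25,0.02,0],[0.52,-0.25,0.02,0],[0.45,-0.2,0.02,0],[0.35,-0.15,0.02,0],[0.2,-0.1,0,0]]]'
python3 plan.py 669.7 -13.5 185 0 11
```

```text
time: 29.92
tool_pos: [653.7, -14.8, 191.3]
tcp_rot: [-178.9, 1.4, 0.1]
ft_force: [0.4, 0.2, -0.8]
finger_gap: 56.5
t 29.92 [653.7 -14.8 191.3] [-1.7895e+02  1.4400e+00  9.0000e-02] F [ 0.4  0.2 -0.8] gap 56.5 J [-6.3 18.3 77.   0.9 86.2 -6.4]
rows 2 d [16.   1.3 -6.3]
[[0.4,-0.03,0.15,0.02],[0.4,-0.03,0.15,0.0]]
```

```bash

python3 -m pendant '[[[0.2,0,0.02,0],[0.2,0,0.05,0],[0.15,0,0.05,0],[0.1,0,0.05,0],[0.03,0,0,0],[0,0,0,0],[0,0,0,0],[0,0,0,0],[0,0,0,0],[0,0,0,0]]]'
python3 plan.py 669.7 -13.5 165 0 5
cat > look.py <<'E'
import sys
from bench import *
from fit import *
# look.py tag held off  -> overlays held object at tool pose
tag,held,off=sys.argv[1],sys.argv[2],float(sys.argv[3])
s=sense();p=s['tool_pos'];im=snapshot("scene")[:,:,::-1].copy();cv2.imwrite(f"pics/scene{tag}.png",im)
z=p[2]-off;c=proj("scene",[[669.5,-13.5,100]])[0].astype(int)-[40,60]
t=cv2.resize(im[c[1]:c[1]+110,c[0]:c[0]+80],None,fx=5,fy=5,interpolation=2);u=t.copy()
for o,x,y,z0,col in((held,p[0],p[1],z,(0,255,255)),('receiver',669.5,-13.5,0,(0,0,255)),('seal_ring',669.5,-13.5,72,(0,255,0)))+((('funnel',669.5,-13.5,84,(255,0,0)),) if held=='cover' else ()):
    for q in contours("scene",o,x,y,z0): cv2.polylines(t,[((q-c+.5)*5).astype(int)],True,col,1)
print('fit',np.round(fit({"scene":prep(im)},held,p[0],p[1],z,6),1),'tool',np.round(p,1))
cv2.imwrite(f"pics/a{tag}.png",np.hstack([u,t]))
E
python3 look.py 9 funnel 56.9
```

```text
time: 30.75
tool_pos: [667.7, -15.2, 186.0]
tcp_rot: [-179.0, 1.6, 0.0]
ft_force: [-0.3, -0.1, -1.0]
finger_gap: 56.9
t 30.75 [667.7 -15.2 186. ] [-1.7895e+02  1.5700e+00  5.0000e-02] F [-0.3 -0.1 -1. ] gap 56.9 J [-6.2 20.8 74.6  0.9 86.4 -6.3]
rows 5 d [  2.    1.7 -21. ]
[[0.03,-0.01,0.21,0.01],[0.03,-0.01,0.21,0.0],[0.03,-0.01,0.21,0.0],[0.03,-0.01,0.21,0.0],[0.03,-0.01,0.21,0.0]]
fit [ 34.2 664.7 -13.2] tool [667.7 -15.2 186. ]
```

View pics/a9.png

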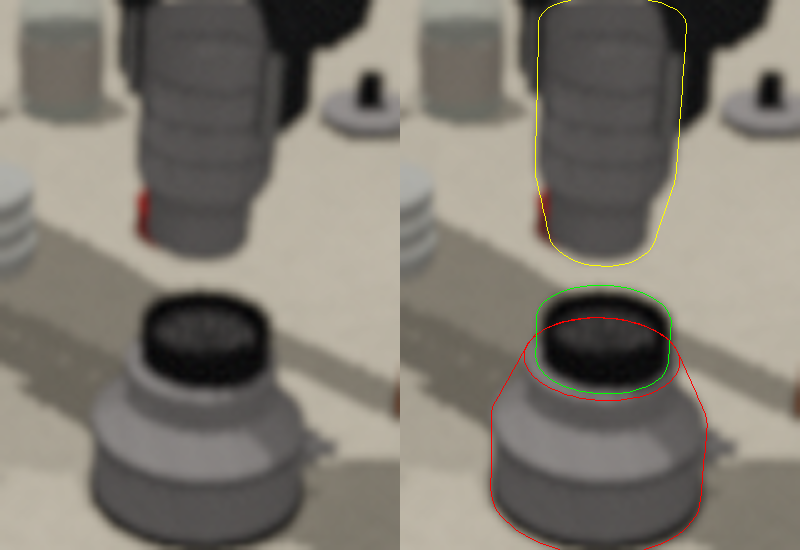

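```bash

python3 -m pendant '[[[0.05,-0.02,0.1,0],[0.06,-0.02,0.15,0],[0.05,-0.02,0.2,0],[0.03,0,0.2,0],[0.02,0,0.2,0],[0,0,0.15,0],[0,0,0.1,0],[0,0,0,0],[0,0,0,0],[0,0,0,0]]]'
python3 plan.py 671 -14.3 155 0 5
python3 look.py 10 funnel 56.9
```

```text
time: 31.63
tool_pos: [671.1, -13.2, 160.4]
tcp_rot: [-178.9, 1.7, 0.1]
ft_force: [-0.1, 0.3, -0.7]
finger_gap: 56.8
t 31.63 [671.1 -13.2 160.4] [-1.7894e+02  1.6700e+00  6.0000e-02] F [-0.1  0.3 -0.7] gap 56.8 J [-6.  22.3 75.4  0.9 84.1 -6.1]
rows 2 d [-0.1 -1.1 -5.4]
[[0.0,0.03,0.13,0.01],[0.0,0.03,0.13,0.0]]
fit [ 30.9 668.6 -12.7] tool [671.1 -13.2 160.4]
```

View pics/a10.png

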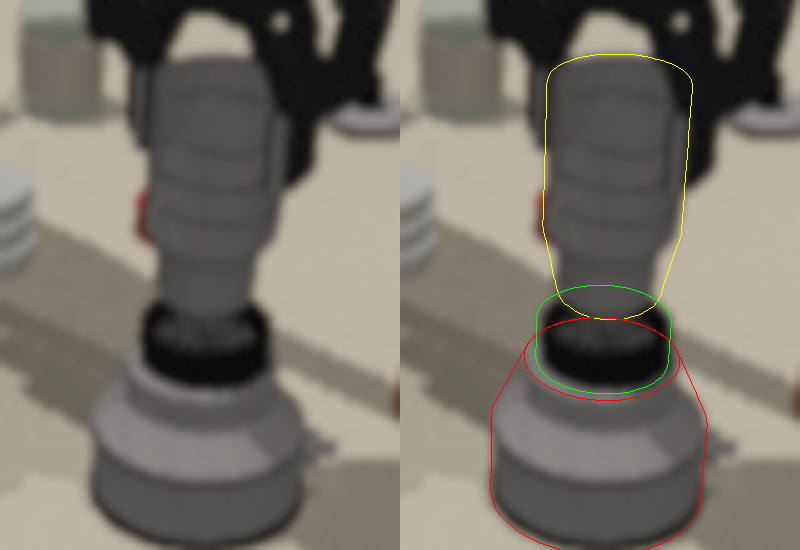

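```bash

python3 -m pendant '[[[0,0.03,0.05,0],[0,0.02,0.08,0],[0,0,0.08,0],[0,0,0.08,0],[0,0,0.06,0],[0,0,0.03,0],[0,0,0,0],[0,0,0,0],[0,0,0,0],[0,0,0,0]]]'
python3 plan.py 671 -14.3 147 0 5
python3 -m pendant '[[[0,0,0.05,0],[0,0,0.05,0],[0,0,0.05,0],[0,0,0.05,0],[0,0,0.03,0],[0,0,0,0],[0,0,0,0],[0,0,0,0],[0,0,0,0],[0,0,0,0]]]'
python3 plan.py 671 -14.3 141 0 5
```

```text
time: 32.52
tool_pos: [671.4, -14.3, 153.1]
tcp_rot: [-179.0, 1.6, 0.1]
ft_force: [-1.0, -0.9, -0.6]
finger_gap: 56.8
t 32.52 [671.4 -14.3 153.1] [-1.7895e+02  1.5700e+00  5.0000e-02] F [-1.  -0.9 -0.6] gap 56.8 J [-6.1 22.5 75.9  0.9 83.3 -6.2]
rows 2 d [-0.4 -0.  -6.1]
[[-0.0,0.0,0.15,0.01],[-0.0,0.0,0.15,0.0]]
time: 33.35
tool_pos: [671.3, -14.2, 148.1]
tcp_rot: [-179.0, 1.6, 0.1]
ft_force: [0.3, -0.1, -1.0]
finger_gap: 56.9
t 33.35 [671.3 -14.2 148.1] [-1.7895e+02  1.5600e+00  5.0000e-02] F [ 0.3 -0.1 -1. ] gap 56.9 J [-6.1 22.7 76.2  0.9 82.8 -6.2]
rows 2 d [-0.3 -0.1 -7.1]
[[-0.0,0.01,0.18,0.01],[-0.0,0.01,0.18,0.0]]
```

```bash

python3 -m pendant '[[[0,0,0.06,0],[0,0,0.06,0],[0,0,0.06,0],[0,0,0.05,0],[0,0,0.03,0],[0,0,0,0],[0,0,0,0],[0,0,0,0],[0,0,0,0],[0,0,0,0]]]'
python3 plan.py 671 -14.3 141 0 5
python3 look.py 11 funnel 56.9
```

```text
time: 34.18
tool_pos: [671.5, -14.1, 142.6]
tcp_rot: [-179.0, 1.5, 0.1]
ft_force: [0.5, -0.3, -2.0]
finger_gap: 56.9
t 34.18 [671.5 -14.1 142.6] [-1.7896e+02  1.5000e+00  5.0000e-02] F [ 0.5 -0.3 -2. ] gap 56.9 J [-6.1 22.9 76.5  0.9 82.2 -6.2]
rows 1 d [-0.5 -0.2 -1.6]
[[-0.02,0.01,0.08,0.01]]
fit [ 30.9 669.  -14.1] tool [671.5 -14.1 142.6]
```

View pics/a11.png

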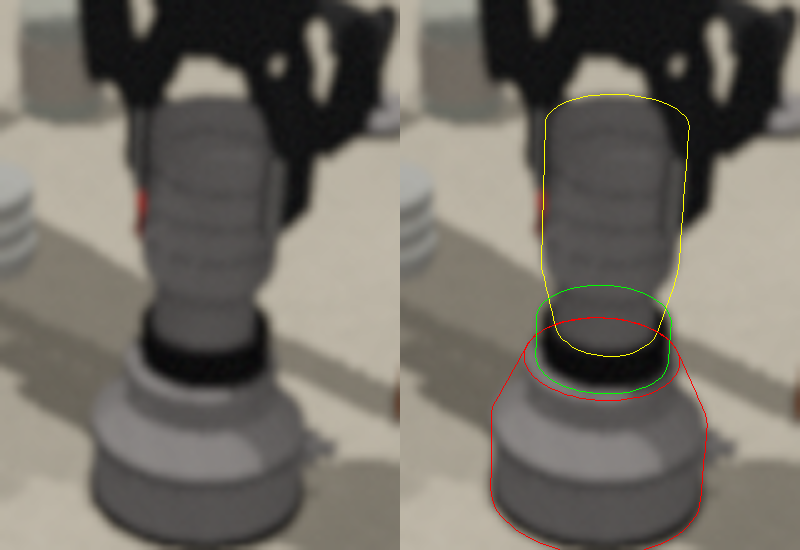

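```bash

python3 -m pendant '[[[0,0,0.04,0],[0,0,0.04,0],[0,0,0.03,0],[0,0,0.02,0],[0,0,0,0],[0,0,0,0],[0,0,0,0],[0,0,0,0],[0,0,0,0],[0,0,0,0]]]'
python3 plan.py
python3 -m pendant '[[[0,0,0.03,0],[0,0,0.03,0],[0,0,0.02,0],[0,0,0,0],[0,0,0,0],[0,0,0,0],[0,0,0,0],[0,0,0,0],[0,0,0,0],[0,0,0,0]]]'
python3 plan.py
```

```text
time: 35.07
tool_pos: [671.9, -14.1, 141.1]
tcp_rot: [-179.0, 1.4, 0.1]
ft_force: [-0.7, 0.4, -0.7]
finger_gap: 57.1
t 35.07 [671.9 -14.1 141.1] [-1.7897e+02  1.4200e+00  5.0000e-02] F [-0.7  0.4 -0.7] gap 57.1 J [-6.  22.9 76.6  0.9 82.  -6.2]
time: 35.9
tool_pos: [672.5, -14.2, 141.1]
tcp_rot: [-179.0, 1.3, 0.1]
ft_force: [-0.2, -0.4, 3.1]
finger_gap: 57.0
t 35.90 [672.5 -14.2 141.1] [-1.7898e+02  1.3100e+00  5.0000e-02] F [-0.2 -0.4  3.1] gap 57.0 J [-6.  22.9 76.6  0.9 81.9 -6.2]
```

```bash

python3 -m pendant '[[[0,0,0,0],[0,0,0,0],[0,0,0,0],[0,0,0,0],[0,0,0,0],[0,0,0,0],[0,0,-0.1,0],[0,0,-0.3,0],[0,0,-0.4,0],[0,0,-0.4,0]]]' 1
python3 plan.py 669.5 -14 210
python3 look.py 12 funnel 56.9
```

```text
time: 36.73
tool_pos: [671.0, -14.3, 162.3]
tcp_rot: [-178.9, 1.7, 0.1]
ft_force: [1.1, 1.0, 0.1]
finger_gap: 85.3
t 36.73 [671.  -14.3 162.3] [-1.7894e+02  1.6700e+00  6.0000e-02] F [1.1 1.  0.1] gap 85.3 J [-6.1 22.2 75.3  0.9 84.3 -6.2]
rows 3 d [-1.5  0.3 47.7]
[[-0.05,-0.02,-0.79,0.01],[-0.05,-0.02,-0.79,0.0],[-0.05,-0.02,-0.79,0.0]]
fit [ 29.8 673.5 -21.3] tool [671.  -14.3 162.3]
```

View pics/a12.png

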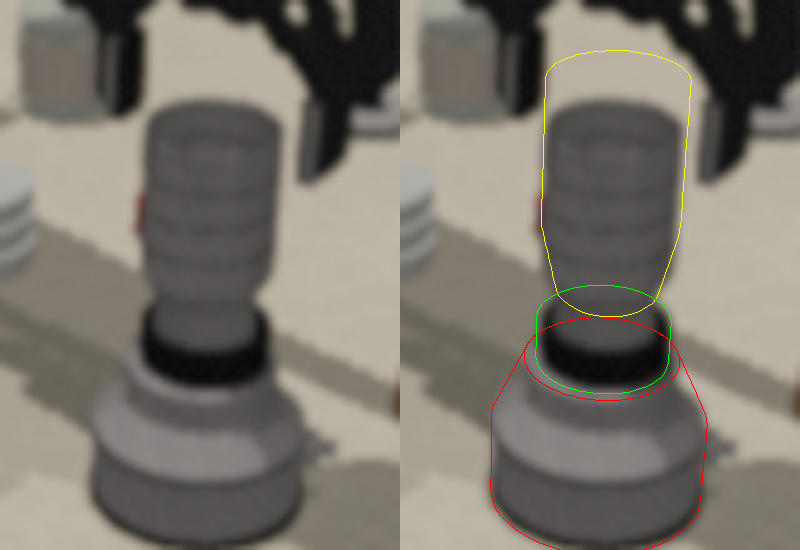

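```bash

python3 -m pendant '[[[0,0,-0.35,0],[0,0,-0.35,0],[0,0,-0.35,0],[0,0,-0.35,0],[0,0,-0.35,0],[0,0,-0.35,0],[0,0,-0.35,0],[0,0,-0.35,0],[-0.1,-0.1,-0.2,0],[-0.2,-0.3,0,0]]]'
python3 plan.py 538 379.5 130 0 18
python3 - <<'E'
from bench import *
from fit import *
for n in("scene","top"):
    im=snapshot(n)[:,:,::-1].copy();cv2.imwrite(f"pics/{n}13.png",im);print(n,fit({n:prep(im)},'funnel',669.5,-14,84,6))
E
```

```text
time: 37.62
tool_pos: [669.3, -8.6, 235.5]
tcp_rot: [-179.0, 1.2, -0.0]
ft_force: [0.7, -0.4, -0.1]
finger_gap: 85.1
t 37.62 [669.3  -8.6 235.5] [-1.7901e+02  1.1600e+00 -2.0000e-02] F [ 0.7 -0.4 -0.1] gap 85.1 J [-5.6 19.3 71.2  0.9 90.8 -5.6]
rows 24 d [-131.3  388.1 -105.5]
[[-0.27,-0.8,0.24,-0.0],[-0.27,-0.8,0.24,0.0],[-0.27,-0.8,0.24,0.0],[-0.27,-0.8,0.24,0.0],[-0.27,-0.8,0.24,0.0],[-0.27,-0.8,0.24,0.0],[-0.27,-0.8,0.24,0.0],[-0.27,-0.8,0.24,0.0],[-0.27,-0.8,0.24,0.0],[-0.27,-0.8,0.24,0.0]]
[[-0.27,-0.8,0.24,0.0],[-0.27,-0.8,0.24,0.0],[-0.27,-0.8,0.24,0.0],[-0.27,-0.8,0.24,0.0],[-0.27,-0.8,0.24,0.0],[-0.27,-0.8,0.24,0.0],[-0.27,-0.8,0.24,0.0],[-0.27,-0.8,0.24,0.0],[-0.27,-0.8,0.24,0.0],[-0.27,-0.8,0.24,0.0]]
[[-0.27,-0.8,0.24,0.0],[-0.27,-0.8,0.24,0.0],[-0.27,-0.8,0.24,0.0],[-0.27,-0.8,0.24,0.0]]
scene (np.float64(39.60122559685472), np.float64(669.0), np.float64(-13.5))
top (np.float64(23.392756048402372), np.float64(661.5), np.float64(-14.0))
```

```bash

python3 -m pendant '[[[-0.25,-0.7,0,0],[-0.27,-0.85,0,0],[-0.27,-0.9,0,0],[-0.27,-0.9,0,0],[-0.27,-0.9,0.1,0],[-0.27,-0.9,0.2,0],[-0.27,-0.9,0.2,0],[-0.27,-0.9,0.2,0],[-0.27,-0.9,0.2,0],[-0.27,-0.9,0.2,0]]]'
python3 plan.py 538 379.5 130 0 18
```

```text
time: 38.55
tool_pos: [604.5, 183.7, 211.6]
tcp_rot: [-178.9, 1.7, 0.1]
ft_force: [0.9, 0.0, -0.8]
finger_gap: 85.2
t 38.55 [604.5 183.7 211.6] [-1.7892e+02  1.6800e+00  9.0000e-02] F [ 0.9  0.  -0.8] gap 85.2 J [11.4 14.2 79.8  1.4 87.5 11.3]
rows 13 d [-66.5 195.8 -81.6]
[[-0.25,-0.75,0.34,0.02],[-0.25,-0.75,0.34,0.0],[-0.25,-0.75,0.34,0.0],[-0.25,-0.75,0.34,0.0],[-0.25,-0.75,0.34,0.0],[-0.25,-0.75,0.34,0.0],[-0.25,-0.75,0.34,0.0],[-0.25,-0.75,0.34,0.0],[-0.25,-0.75,0.34,0.0],[-0.25,-0.75,0.34,0.0]]
[[-0.25,-0.75,0.34,0.0],[-0.25,-0.75,0.34,0.0],[-0.25,-0.75,0.34,0.0]]
```

```bash

python3 -m pendant '[[[-0.28,-0.85,0.3,0],[-0.28,-0.9,0.35,0],[-0.28,-0.9,0.35,0],[-0.28,-0.9,0.35,0],[-0.28,-0.9,0.35,0],[-0.28,-0.9,0.35,0],[-0.28,-0.85,0.35,0],[-0.25,-0.75,0.3,0],[-0.2,-0.6,0.2,0],[-0.1,-0.3,0.1,0]]]'
python3 plan.py 538 379.5 100 0 18
python3 - <<'E'
from bench import *
from fit import *
from h import crop
for n in("scene","top"):
    im=snapshot(n)[:,:,::-1].copy();cv2.imwrite(f"pics/{n}14.png",im)
cv2.imwrite("pics/a14.png",np.hstack([crop("pics/scene14.png",'',397,150,70,70,5),crop("pics/top14.png",'',210,225,80,70,5)]))
print(proj("scene",[[538,379.5,12],[538,379.5,35]]),proj("top",[[538,379.5,12],[538,379.5,35]]))
E
```

```text
time: 39.38
tool_pos: [532.9, 363.4, 148.2]
tcp_rot: [-178.9, 2.3, 0.8]
ft_force: [0.8, -0.2, -0.4]
finger_gap: 85.6
t 39.38 [532.9 363.4 148.2] [-178.93    2.26    0.78] F [ 0.8 -0.2 -0.4] gap 85.6 J [28.6 18.4 81.4  2.  81.6 27.5]
rows 3 d [  5.1  16.1 -48.2]
[[0.12,-0.25,0.8,0.17],[0.12,-0.25,0.8,0.0],[0.12,-0.25,0.8,0.0]]
[[395.35832913 157.03235188]
 [396.00721398 150.34058743]] [[201.55727095 220.50681715]
 [199.15225763 219.37039745]]
```

View pics/a14.png

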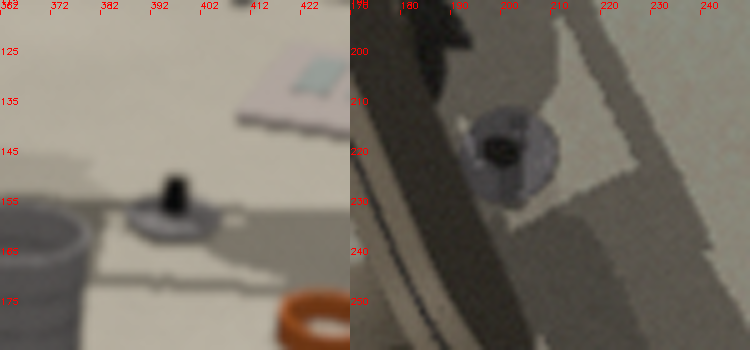

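```bash

python3 -m pendant '[[[0.1,-0.2,0.3,0.1],[0.12,-0.2,0.4,0.05],[0.12,-0.2,0.45,0],[0.1,-0.12,0.45,0],[0.05,0,0.45,0],[0.05,0,0.4,0],[0.05,0,0.3,0],[0,0,0.1,0],[0,0,0,0],[0,0,0,0]]]'
python3 plan.py 538.8 379.5 45 0 18
```

```text
time: 40.32
tool_pos: [546.2, 375.1, 84.2]
tcp_rot: [-179.1, 2.3, -0.3]
ft_force: [0.2, 0.4, 0.3]
finger_gap: 85.3
t 40.32 [546.2 375.1  84.2] [-179.09    2.29   -0.28] F [0.2 0.4 0.3] gap 85.3 J [29.  24.3 81.   2.  76.2 28.8]
rows 3 d [ -7.4   4.4 -39.2]
[[-0.1,-0.06,0.66,-0.06],[-0.1,-0.06,0.66,0.0],[-0.1,-0.06,0.66,0.0]]
```

```bash

python3 -m pendant '[[[-0.08,-0.05,0.2,0],[-0.08,-0.06,0.3,0],[-0.08,-0.06,0.35,0],[-0.05,-0.03,0.35,0],[0,0,0.3,0],[0,0,0.2,0],[0,0,0.1,0],[0,0,0,0],[0,0,0,0],[0,0,0,0]]]'
python3 plan.py 538.8 379.5 16 0 18
```

```text
time: 41.15
tool_pos: [538.4, 380.8, 45.9]
tcp_rot: [-179.0, 2.2, -0.2]
ft_force: [1.0, -0.0, -0.3]
finger_gap: 85.3
t 41.15 [538.4 380.8  45.9] [-179.05    2.21   -0.24] F [ 1.  -0.  -0.3] gap 85.3 J [29.7 26.1 82.9  2.  72.4 29.4]
rows 2 d [  0.4  -1.3 -29.9]
[[0.04,0.04,0.75,-0.05],[0.04,0.04,0.75,0.0]]
```

```bash

python3 -m pendant '[[[0.02,0.03,0.15,0],[0.02,0.02,0.25,0],[0.02,0.0,0.3,0],[0,0,0.3,0],[0,0,0.25,0],[0,0,0.1,0],[0,0,0,0],[0,0,0,0],[0,0,0,0],[0,0,0,0]]]'
python3 plan.py 538.8 379.5 16 0 18
python3 - <<'E'
from bench import *
from h import *
cv2.imwrite("pics/scene15.png",snapshot("scene")[:,:,::-1]);cv2.imwrite("pics/top15.png",snapshot("top")[:,:,::-1])
cv2.imwrite("pics/a15.png",np.hstack([crop("pics/scene15.png",'',397,145,80,70,5),crop("pics/top15.png",'',200,225,70,70,5)]))
E
```

```text
time: 41.98
tool_pos: [539.1, 380.1, 16.2]
tcp_rot: [-179.0, 2.2, -0.3]
ft_force: [-0.4, -0.8, 0.1]
finger_gap: 85.2
t 41.98 [539.1 380.1  16.2] [-179.03    2.17   -0.27] F [-0.4 -0.8  0.1] gap 85.2 J [29.7 28.2 83.6  2.1 69.6 29.2]
rows 1 d [-0.3 -0.6 -0.2]
[[-0.01,0.03,0.01,-0.06]]
```

View pics/a15.png

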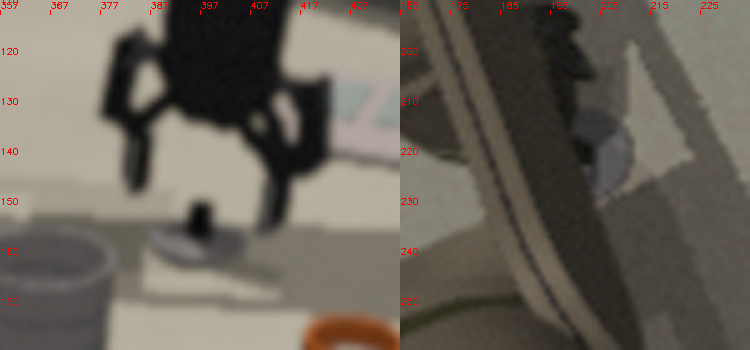

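```bash

python3 -m pendant '[[[0,0,0,0],[0,0,0,0],[0,0,0,0],[0,0,0,0],[0,0,0,0],[0,0,0,0],[0,0,0,0],[0,0,0,0],[0,0,0,0],[0,0,0,0]]]' -1 30
python3 -m pendant '[[[0,0,0,0],[0,0,0,0],[0,0,-0.1,0],[0,0,-0.3,0],[0,0,-0.5,0],[0,0,-0.6,0],[0,0,-0.6,0],[0,0,-0.6,0],[0,0,-0.6,0],[0,0,-0.6,0]]]'
python3 plan.py 669 -13.5 230 0 18
python3 - <<'E'
from bench import *
from h import *
cv2.imwrite("pics/scene16.png",snapshot("scene")[:,:,::-1])
cv2.imwrite("pics/a16.png",crop("pics/scene16.png",'',397,135,80,90,5))
E
```

```text
time: 42.92
tool_pos: [540.1, 380.7, 17.9]
tcp_rot: [-178.9, 2.0, -0.3]
ft_force: [-0.2, 0.3, 0.4]
finger_gap: 16.6
time: 43.75
tool_pos: [541.5, 378.2, 101.2]
tcp_rot: [-179.1, 2.2, -0.3]
ft_force: [0.1, 0.8, -0.4]
finger_gap: 16.5
t 43.75 [541.5 378.2 101.2] [-179.08    2.25   -0.26] F [ 0.1  0.8 -0.4] gap 16.5 J [29.4 23.  80.8  2.  77.7 29.3]
rows 24 d [ 127.5 -391.7  128.8]
[[0.26,0.81,-0.29,-0.06],[0.25,0.81,-0.29,0.0],[0.25,0.81,-0.29,0.0],[0.25,0.81,-0.29,0.0],[0.25,0.81,-0.29,0.0],[0.25,0.81,-0.29,0.0],[0.25,0.81,-0.29,0.0],[0.25,0.81,-0.29,0.0],[0.25,0.81,-0.29,0.0],[0.25,0.81,-0.29,0.0]]
[[0.25,0.81,-0.29,0.0],[0.25,0.81,-0.29,0.0],[0.25,0.81,-0.29,0.0],[0.25,0.81,-0.29,0.0],[0.25,0.81,-0.29,0.0],[0.25,0.81,-0.29,0.0],[0.25,0.81,-0.29,0.0],[0.25,0.81,-0.29,0.0],[0.25,0.81,-0.29,0.0],[0.25,0.81,-0.29,0.0]]
[[0.25,0.81,-0.29,0.0],[0.25,0.81,-0.29,0.0],[0.25,0.81,-0.29,0.0],[0.25,0.81,-0.29,0.0]]
```

View pics/a16.png

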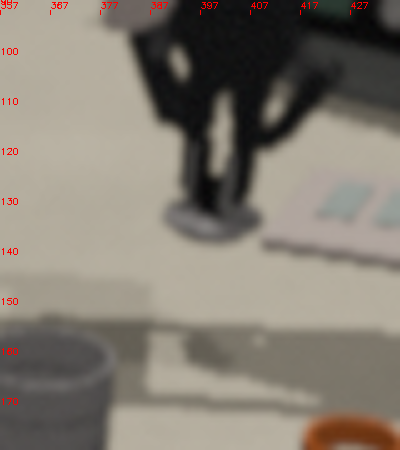

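```bash

python3 -m pendant '[[[0.1,0.4,-0.6,0],[0.2,0.6,-0.8,0],[0.3,0.7,-0.8,0],[0.3,0.8,-0.8,0],[0.3,0.85,-0.8,0],[0.3,0.85,-0.7,0],[0.3,0.85,-0.6,0],[0.3,0.85,-0.5,0],[0.3,0.85,-0.4,0],[0.3,0.85,-0.3,0]]]'
python3 plan.py 669 -13.5 235 0 17
```

```text
time: 44.63
tool_pos: [602.2, 216.4, 239.7]
tcp_rot: [-178.9, 1.8, 0.0]
ft_force: [0.4, 1.2, -0.6]
finger_gap: 16.8
t 44.63 [602.2 216.4 239.7] [-1.7894e+02  1.8500e+00  5.0000e-02] F [ 0.4  1.2 -0.6] gap 16.8 J [14.3 14.8 76.1  1.5 90.6 14.3]
rows 15 d [  66.8 -229.9   -4.7]
[[0.22,0.77,-0.01,0.01],[0.22,0.77,-0.01,0.0],[0.22,0.77,-0.01,0.0],[0.22,0.77,-0.01,0.0],[0.22,0.77,-0.01,0.0],[0.22,0.77,-0.01,0.0],[0.22,0.77,-0.01,0.0],[0.22,0.77,-0.01,0.0],[0.22,0.77,-0.01,0.0],[0.22,0.77,-0.01,0.0]]
[[0.22,0.77,-0.01,0.0],[0.22,0.77,-0.01,0.0],[0.22,0.77,-0.01,0.0],[0.22,0.77,-0.01,0.0],[0.22,0.77,-0.01,0.0]]
```

```bash

python3 -m pendant '[[[0.22,0.85,-0.15,0],[0.22,0.85,-0.15,0],[0.22,0.85,-0.15,0],[0.22,0.85,-0.1,0],[0.22,0.85,-0.1,0],[0.22,0.85,-0.1,0],[0.22,0.85,-0.1,0],[0.22,0.85,-0.1,0],[0.2,0.7,0,0],[0.2,0.5,0,0]]]'
python3 plan.py 669 -13.5 225 0 12
```

```text
time: 45.47
tool_pos: [647.6, 39.0, 265.6]
tcp_rot: [-179.0, 1.5, -0.2]
ft_force: [0.0, 0.0, -1.2]
finger_gap: 16.7
t 45.47 [647.6  39.  265.6] [-179.03    1.47   -0.2 ] F [ 0.   0.  -1.2] gap 16.7 J [-1.6 15.8 72.3  0.9 93.4 -1.3]
rows 6 d [ 21.4 -52.5 -40.6]
[[0.19,0.44,0.33,-0.04],[0.19,0.44,0.33,0.0],[0.19,0.44,0.33,0.0],[0.19,0.44,0.33,0.0],[0.19,0.44,0.33,0.0],[0.19,0.44,0.33,0.0]]
```

```bash

python3 -m pendant '[[[0.18,0.4,0.2,0],[0.18,0.4,0.3,0],[0.18,0.4,0.3,0],[0.18,0.4,0.3,0],[0.15,0.35,0.2,0],[0.1,0.2,0.1,0],[0,0,0,0],[0,0,0,0],[0,0,0,0],[0,0,0,0]]]'
python3 plan.py 669 -13.5 215 0 12
sed -i 's/-\[40,60\]/-[40,75]/' look.py
python3 look.py 17 cover 17.9
```

```text
time: 46.3
tool_pos: [667.1, -8.2, 230.6]
tcp_rot: [-179.0, 1.7, -0.2]
ft_force: [0.5, 0.9, -0.3]
finger_gap: 16.2
t 46.30 [667.1  -8.2 230.6] [-178.96    1.73   -0.22] F [ 0.5  0.9 -0.3] gap 16.2 J [-5.6 19.6 71.3  0.9 90.9 -5.3]
rows 2 d [  1.9  -5.3 -15.6]
[[0.06,0.14,0.39,-0.05],[0.06,0.14,0.39,0.0]]
fit [ 65.1 669.6 -10.2] tool [667.1  -8.2 230.6]
```

View pics/a17.png

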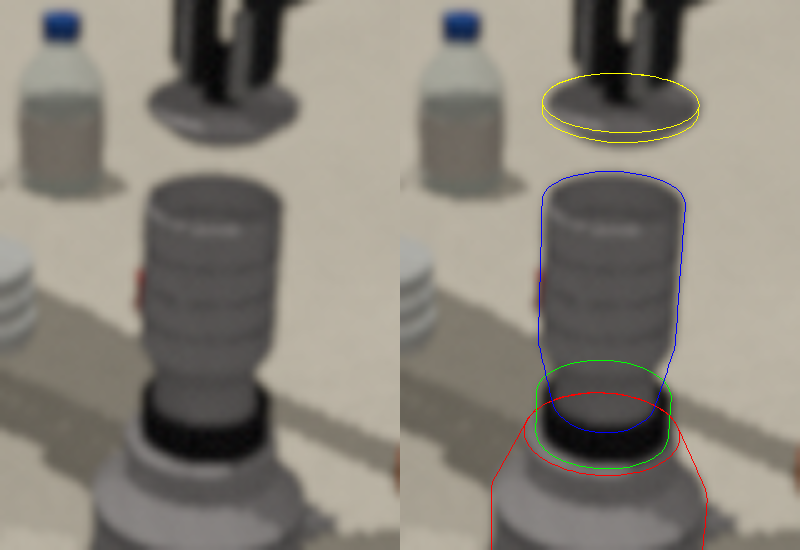

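```bash

python3 -m pendant '[[[0.06,0.1,0.1,0],[0.06,0.1,0.2,0],[0.02,0.05,0.2,0],[0.02,0,0.2,0],[0.02,0,0.2,0],[0,0,0.15,0],[0,0,0.08,0],[0,0,0,0],[0,0,0,0],[0,0,0,0]]]'
python3 plan.py 668.8 -13.2 206 0 12
python3 look.py 18 cover 17.9
```

```text
time: 47.18
tool_pos: [670.4, -11.9, 206.0]
tcp_rot: [-179.0, 1.7, -0.1]
ft_force: [0.4, 0.1, -0.1]
finger_gap: 16.6
t 47.18 [670.4 -11.9 206. ] [-1.7896e+02  1.6700e+00 -1.3000e-01] F [ 0.4  0.1 -0.1] gap 16.6 J [-5.9 20.7 72.6  0.9 88.5 -5.8]
rows 1 d [-1.6 -1.3 -0. ]
[[-0.08,0.06,0.0,-0.03]]
fit [ 56.1 671.9 -12.4] tool [670.4 -11.9 206. ]
```

View pics/a18.png

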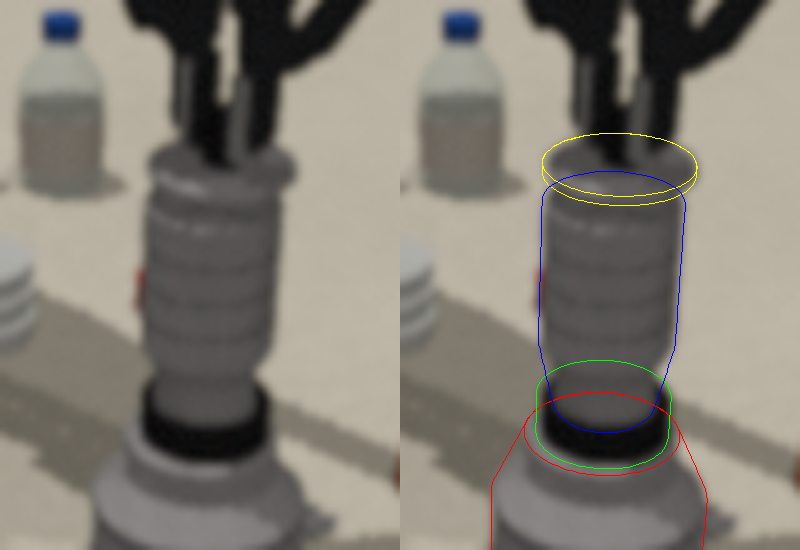

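```bash

python3 -m pendant '[[[-0.07,0.05,0,0],[-0.06,0.04,0.03,0],[-0.02,0.02,0.05,0],[0,0,0.06,0],[0,0,0.06,0],[0,0,0.03,0],[0,0,0,0],[0,0,0,0],[0,0,0,0],[0,0,0,0]]]'
python3 plan.py 667.6 -13.7 200 0 12
python3 look.py 19 cover 17.9
```

```text
time: 48.07
tool_pos: [667.3, -14.4, 202.1]
tcp_rot: [-179.0, 1.6, -0.1]
ft_force: [-0.5, 0.7, -1.4]
finger_gap: 16.7
t 48.07 [667.3 -14.4 202.1] [-1.7897e+02  1.5700e+00 -1.3000e-01] F [-0.5  0.7 -1.4] gap 16.7 J [-6.1 20.2 73.5  0.9 87.9 -6. ]
rows 1 d [ 0.3  0.7 -2.1]
[[0.02,-0.03,0.11,-0.03]]
fit [ 53.2 669.3 -14.9] tool [667.3 -14.4 202.1]
```

View pics/a19.png

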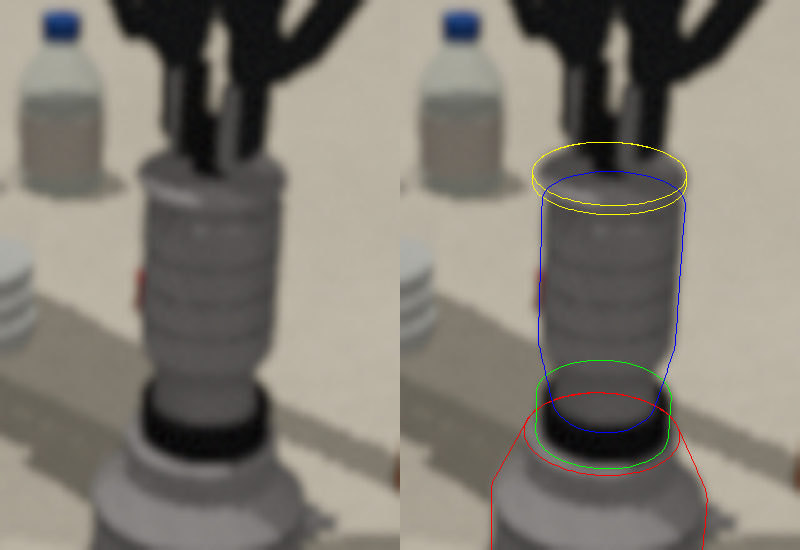

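```bash

python3 -m pendant '[[[0.02,-0.03,0.03,0],[0,-0.02,0.05,0],[0,0,0.06,0],[0,0,0.06,0],[0,0,0.04,0],[0,0,0,0],[0,0,0,0],[0,0,0,0],[0,0,0,0],[0,0,0,0]]]'
python3 plan.py 667.6 -13.7 197 0 12
python3 -m pendant '[[[0,0,0.05,0],[0,0,0.05,0],[0,0,0.05,0],[0,0,0.03,0],[0,0,0,0],[0,0,0,0],[0,0,0,0],[0,0,0,0],[0,0,0,0],[0,0,0,0]]]'
python3 plan.py 667.6 -13.7 194 0 12
```

```text
time: 48.95
tool_pos: [667.7, -13.2, 196.8]
tcp_rot: [-179.0, 1.6, -0.1]
ft_force: [0.3, -0.1, -0.7]
finger_gap: 16.5
t 48.95 [667.7 -13.2 196.8] [-1.7897e+02  1.5700e+00 -1.3000e-01] F [ 0.3 -0.1 -0.7] gap 16.5 J [-6.  20.4 73.9  0.9 87.4 -5.9]
rows 1 d [-0.1 -0.5  0.2]
[[-0.01,0.02,-0.01,-0.03]]
time: 49.78
tool_pos: [668.0, -13.2, 193.7]
tcp_rot: [-179.0, 1.5, -0.1]
ft_force: [-0.3, 0.1, -0.3]
finger_gap: 16.6
t 49.78 [668.  -13.2 193.7] [-1.7898e+02  1.4800e+00 -1.3000e-01] F [-0.3  0.1 -0.3] gap 16.6 J [-6.  20.5 74.1  0.9 87.  -5.9]
rows 1 d [-0.4 -0.5  0.3]
[[-0.02,0.03,-0.01,-0.03]]
```

```bash

python3 -m pendant '[[[0,0,0.04,0],[0,0,0.04,0],[0,0,0.02,0],[0,0,0,0],[0,0,0,0],[0,0,0,0],[0,0,0,0],[0,0,0,0],[0,0,0,0],[0,0,0,0]]]'
python3 plan.py
python3 look.py 20 cover 17.9
```

```text
time: 50.62
tool_pos: [668.9, -13.1, 193.6]
tcp_rot: [-179.0, 1.3, -0.1]
ft_force: [-0.0, -1.0, 2.8]
finger_gap: 16.5
t 50.62 [668.9 -13.1 193.6] [-1.7899e+02  1.3200e+00 -1.3000e-01] F [-0.  -1.   2.8] gap 16.5 J [-6.  20.4 74.2  0.9 86.8 -5.9]
fit [ 52.5 670.9 -13.6] tool [668.9 -13.1 193.6]
```

View pics/a20.png

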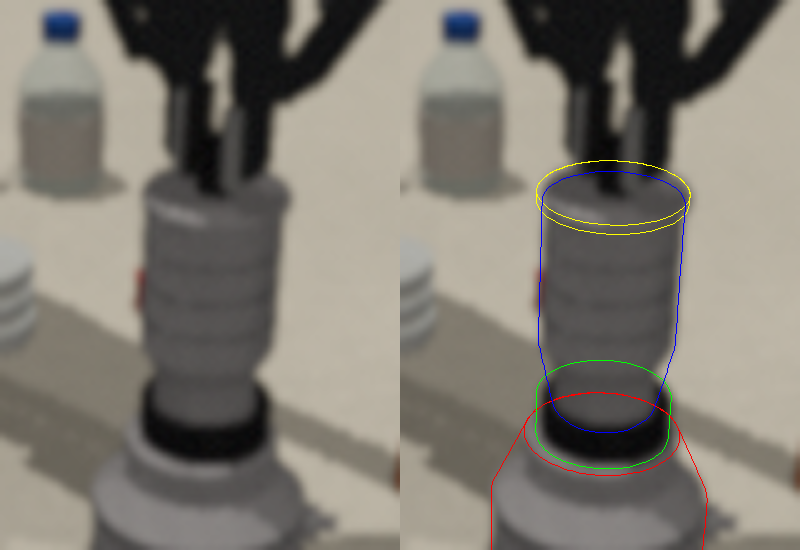

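```bash

python3 -m pendant '[[[0,0,0,0],[0,0,0,0],[0,0,0,0],[0,0,0,0],[0,0,0,0],[0,0,-0.1,0],[0,0,-0.3,0],[0,0,-0.4,0],[0,0,-0.4,0],[0,0,-0.4,0]]]' 1
python3 -m pendant '[[[0,0,-0.4,0],[0,0,-0.4,0],[0,0,-0.4,0],[-0.2,-0.2,-0.3,0],[-0.5,-0.5,0,0],[-0.7,-0.7,0,0],[-0.7,-0.7,0,0],[-0.7,-0.7,0,0],[-0.5,-0.5,0,0],[-0.2,-0.2,0,0]]]'
python3 - <<'E'
from bench import *
from fit import *
G={}
T=[]
B={'receiver':(669.5,-13.5,0),'seal_ring':(669.5,-13.5,72),'funnel':(669.5,-13.5,84),'cover':(669.5,-13.5,176)}
for n in("scene","top"):
    im=snapshot(n)[:,:,::-1].copy();cv2.imwrite(f"pics/{n}21.png",im);g=prep(im)
    for o,z in(('cover',176),('funnel',84),('seal_ring',72),('receiver',0)): print(n,o,np.round(fit({n:g},o,669.5,-13.5,z,6),1))
    c=proj(n,[[669.5,-13.5,130]])[0].astype(int)-[35,50]
    t=cv2.resize(im[c[1]:c[1]+100,c[0]:c[0]+70],None,fx=5,fy=5,interpolation=2);T.append(t.copy())
cv2.imwrite("pics/a21.png",np.hstack(T))
E
python3 plan.py
```

```text
time: 51.5
tool_pos: [667.8, -13.5, 224.2]
tcp_rot: [-179.0, 1.7, -0.1]
ft_force: [0.2, 0.1, 0.1]
finger_gap: 85.3
time: 52.33
tool_pos: [598.3, 58.0, 269.4]
tcp_rot: [-179.0, 1.1, -0.3]
ft_force: [-0.3, 1.5, -0.2]
finger_gap: 85.4
scene cover [ 47.9 670.  -11.5]
scene funnel [ 32.1 666.5  -9. ]
scene seal_ring [ 36.2 668.   -9. ]
scene receiver [ 51.7 669.5 -14. ]
top cover [ 32.5 668.5 -11. ]
top funnel [ 18.  661.5 -16.5]
top seal_ring [ 21.7 671.  -14.5]
top receiver [ 37.6 674.   -9. ]
t 52.43 [599.1  57.4 269.4] [-179.01    1.03   -0.28] F [-0.2  0.3 -0.3] gap 85.5 J [-0.   7.9 80.8  1.  92.3  0.3]
```

View pics/a21.png

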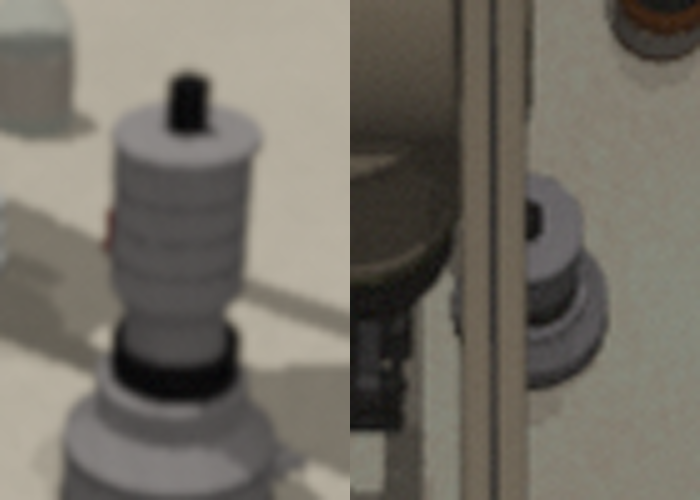

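```bash
python3 - <<'E'
from fit import *
im=cv2.imread("pics/scene21.png");g={"scene":prep(im)}
c=proj("scene",[[669.5,-13.5,150]])[0].astype(int)-[25,30]
T=[]
for x,y,z in((670,-12.5,176),(670,-12.5,180)):
    t=cv2.resize(im[c[1]:c[1]+60,c[0]:c[0]+50],None,fx=8,fy=8,interpolation=2)
    for o,xx,yy,zz,col in(('cover',x,y,z,(0,255,255)),('funnel',669,-13.5,84,(255,0,0))):
        for q in contours("scene",o,xx,yy,zz): cv2.polylines(t,[((q-c+.5)*8).astype(int)],True,col,1)
    T.append(t)
cv2.imwrite("pics/a22.png",np.hstack(T))
for z in(172,174,176,178,180,184): print(z,np.round(fit(g,'cover',669.5,-13,z,5),1))
E
```

```text
172 [ 47.8 666.5  -6. ]
174 [ 48.2 668.   -8. ]
176 [ 47.9 670.  -11.5]
178 [ 47.6 672.5 -15.5]
180 [ 47.2 674.5 -19. ]
184 [ 39.5 676.5 -20. ]
```

View pics/a22.png

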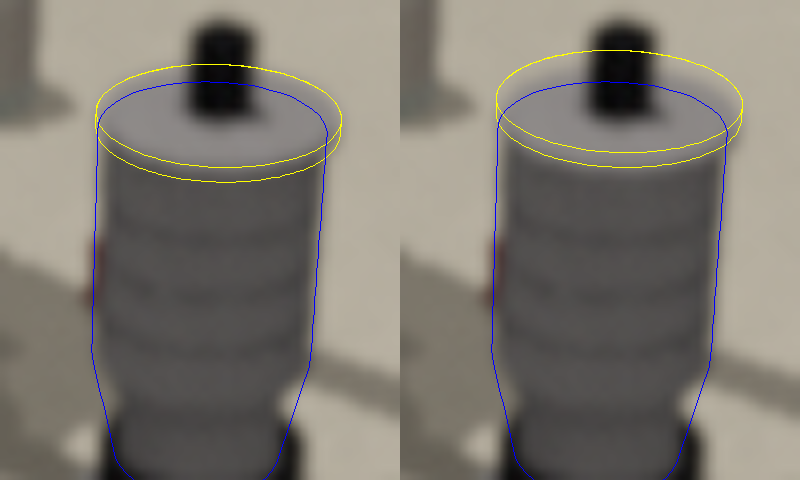

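```bash
python3 -m pendant '[[[0,0,0,0],[0,0,0,0],[0,0,0,0],[0,0,0,0],[0,0,0,0],[0,0,0,0],[0,0,0,0],[0,0,0,0],[0,0,0,0],[0,0,0,0]]]'; python3 -c "
from bench import *
print(hand_in())"
```

```text
time: 53.27
tool_pos: [601.1, 53.9, 268.4]
tcp_rot: [-179.1, 1.1, -0.5]
ft_force: [-0.9, 0.4, 0.2]
finger_gap: 85.3
the job is handed in; nothing more can be done
None
```

I put the filter holder together on the receiver in the required order (screen, large ring, funnel, cover). Each part was lowered until it touched, then released. I handed the job in at about 53 s; no verdict is reported.

**Heights:** At the last contact, tool heights put the screen underside at about 66 mm, the ring at 72 mm, the funnel at 84 mm and the cover at 176 mm. These match the seated heights, with contact forces of about 3 N or less.

**Last pictures:** The side camera shows the stack standing straight and the cover at its seated height. After release, its fits put the funnel and the cover within about 2 mm of the receiver axis. The cover looked about 2 mm off the funnel's axis, where the limit is 5 mm.

**Weak or disagreeing checks:**
- The last top view was mostly hidden by the arm, so its fits are not reliable. Some of them, such as the funnel and receiver, were off by up to 8 mm.
- The last side-camera fits for the funnel and ring also drifted. They stopped at or near the edge of the search range, so I relied on the earlier fits and the overlays instead.
- The tool tilted by 1 to 3 degrees during the moves and I could not correct it. The parts looked level after release.

I did not measure the small ring, small funnel, bottle and dishes again at the end, but the arm never came down near them.

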